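# Load the dip line: hang hooked bulb carriers behind the rail's lip

### The arm

A 6-joint arm with a two-finger parallel gripper is mounted at the origin on the work surface. World frame = base frame: x ahead of the robot, y to its left, z up, the work surface at z = 0. Lengths are in m, angles in degrees, forces in N, time in s.
With the tool pointing down it reaches from about 0.25 to 0.725 m from the base axis. Payload 9.7 kg.
Tool frame: the origin (TCP) lies midway between the tips of the shut fingers; the grasp point (between the pads) lies 19 mm behind it; z points along the fingers, x is the direction in which the jaws open and shut, and the axes are right-handed (so a half turn about z gives the same grasp; the last joint's range is limited). The gripper opens to 85 mm and grips with 20 to 120 N. Pads are 22 mm wide; open, the fingers measure 114 mm over their backs; the gripper's body (76 mm by 85 mm) begins 54 mm behind the grasp point. The pads swing forward as they close: fully open they stand 13 mm farther back than shut.
Start: joints at [-73.74, 4.979, 10.078, 95.1, 0, 90], TCP at [0.154, -0.528, 0.231] pointing down, gripper open.
Joint ranges: [-179.16, 179.16], [-48.56, 103.87], [-65.8, 70.77], [-126.05, 130.52], [-82.76, 87.17], [-180, 180]. Speed limits (degrees/s): [127.2, 127.2, 147.25, 180, 180, 180].

### API

Orientations are given as [roll, pitch, yaw] about the fixed x, y, z axes, in that order (R = Rz(yaw) Ry(pitch) Rx(roll)).
In Python, from workcell import bot, optics gives the robot as it stands.
- The arm moves only by the shell command python3 -m creep 'ROWS' [FORCE]. ROWS is JSON, a list of rows, each a list of 7 numbers: the shift along the tool's x, y, z in m, then the turn, a rotation vector about the tool's x, y, z in rad, then the opening, from 0 (shut) to 1 (fully open). A call has 1 to 8 rows; each row is the pose to reach, as a shift and turn from the pose commanded when the call began, along the tool's axes at that moment; what a row does not reach only later rows make up. A row lasts 1/10 s, in which the tool goes at most 50 mm and 8.59 degrees, less where a joint would pass 70% of its speed; a pose out of reach is approached as far as the arm can. A call with a gripper value outside its range is refused whole. The fingers move at their own pace and stop on an object; FORCE is the grip in N (left out, the last holds). Time passes only in rows, so rows that repeat a pose let the fingers close. It gives the time, the measured TCP pose, the force and the opening at its end, in the units of the state.
- bot.get_obs(): the state, without advancing time (a new reading comes with each control period).
- optics.camera(name): name is "scene" or "side" or "wrist"; returns the picture (420x560x3 uint8, red, green, blue); there is no depth.
- optics.camera_params(name): a dict with "camera_matrix" (3x3 intrinsics, pixels), "D" ([k1, k2, p1, p2, k3] as OpenCV has them; the pictures are not rectified), "R" (3x3) and "t" (3): a world point X has camera coordinates R X + t; the wrist camera has in their place "mount" (4x4, takes a point from camera to tool coordinates, whose origin is the TCP and whose axes are the tool frame's). Camera axes: x right, y down, z forward; pixel columns grow to the right and rows downward; lengths in m; the calibration is good to about 2 mm. A picture is of the moment at which its call begins: read the wrist's pose just before it. camera_params takes no time and is no camera call.
- bot.job_done(): hands the job in, once; it reports no verdict.
The state is a dict: "time": time; "q": joint angles; "qd": joint speeds; "joint_efforts": joint torques, N m; "ee_pos": TCP position; "tcp_rot": TCP orientation; "wrist_force": force on the tool from outside, world axes, zero at the start; "torque": the same for the moment, N m; "opening": finger opening in m.
Only numpy, scipy, OpenCV 4.12 (cv2) and the standard library are available. Lean on these libraries where they do the work, as an engineer would, in place of code of your own. Each camera call takes 0.05 s, during which the arm holds its last target.

### The job

Take the blue and the orange carrier from the parking stand and hang each on the conveyor rail above the jar of its own colour: let the round bulb down gently into the deep jar without knocking the glass, lift the hook over the rail's raised lip and lower it until it is fully seated behind the lip, hanging plumb and about centred over its jar, and let go. Leave the green carrier hanging as it is, do not force anything against the rail, drop no carrier, and do not disturb the bottle, the red-capped jar and the box.

Things in the scene. Friction and masses are not known exactly. Their poses are not given: they have to be found in the camera images.
- rail: Fixed dip-line conveyor rail, 340 mm long along its y. Origin on the bench under the lip, mid-length; +x points away from the side where jars stand and carriers hang (a hand reaches in along +x), z up. End posts at y = -170 and +170, x = 10 to 40, 300 mm tall. Blue drive box, 195 mm tall, behind its +y end.
- rail_lip (a point): Middle of the top edge of the anti-jump lip: an upright aluminium plate 4 mm thick (x), 330 mm long (y), top 173 mm above the bench; it runs down as an apron to 98 mm. Carriers hang on it, stem before it, hook's tongue behind. Axes as the rail's.
- rail_channel (a point): Middle of the floor of the open channel behind the lip: 24 mm below the lip's top, rail x = 2 to 36; back wall there to 9 mm below the lip's top. Two black dogs, 8 mm long in y, at rail y = -50 and +50, x = 20 to 34, tops 14 mm below the lip's top.
- rail_guard (a point): Middle of the front bar (along y, 10 mm thick) of the wire guard over the rail: 35 mm before the lip (-x), underside 263 mm above the bench. Rear bar at rail x = 20, height 290 mm; rods join the bars at y = -50, 50 and the ends. No room for an upright gripper at the rail: lean the tool back towards rail -x, 25 to 40 degrees from vertical, and reach in under this bar.
- jar_blue: Fixed deep glass jar with blue bands, open on top: 94 mm outside, 84 mm inside diameter, 85 mm tall, base 6 mm thick. Origin: centre of its underside on the bench; axes as the rail's. The three jars stand before the rail at rail x = -17 mm, 100 mm apart, in any colour order. Its place on the rail is at the jar's y in the rail frame.
- jar_orange: Fixed deep glass jar with orange bands, open on top: 94 mm outside, 84 mm inside diameter, 85 mm tall, base 6 mm thick. Origin: centre of its underside on the bench; axes as the rail's. The three jars stand before the rail at rail x = -17 mm, 100 mm apart, in any colour order. Its place on the rail is at the jar's y in the rail frame.
- jar_green: Fixed deep glass jar with green bands, open on top: 94 mm outside, 84 mm inside diameter, 85 mm tall, base 6 mm thick. Origin: centre of its underside on the bench; axes as the rail's. The three jars stand before the rail at rail x = -17 mm, 100 mm apart, in any colour order. Its place on the rail is at the jar's y in the rail frame.
- blue_grip (a point): Centre of the blue grip disc of the blue carrier, which hangs on the parking stand at first. Disc diameter 32 mm, 14 mm thick along the carrier's y (pinch it across y), 41 mm before (-x) and 38 mm below the hook seat, on a 6 mm neck. Carrier axes as it hangs: x level, from disc to hook; z up. Mass 0.09 to 0.18 kg.
- blue_hook (a point): Hook seat of the blue carrier (carrier axes): middle of the 11 mm wide gap (x = -5.5 to 5.5) under the hook's crown; it lies on the lip's top edge when seated. Tongue x = 5.5 to 10.5, reaching 16 mm below the seat; stem x = -10.5 to -5.5; crown 6 mm thick above; all 24 mm wide in y.
- blue_bulb (a point): Centre of the blue round bulb, 32 mm diameter, at the foot of the blue carrier: 11 mm before (-x) and 127 mm below the hook seat, on an 8 mm wide stem; its underside is 143 mm below the seat.
- orange_grip (a point): Centre of the orange grip disc of the orange carrier, which hangs on the parking stand at first. Disc diameter 32 mm, 14 mm thick along the carrier's y (pinch it across y), 41 mm before (-x) and 38 mm below the hook seat, on a 6 mm neck. Carrier axes as it hangs: x level, from disc to hook; z up. Mass 0.09 to 0.18 kg.
- orange_hook (a point): Hook seat of the orange carrier (carrier axes): middle of the 11 mm wide gap (x = -5.5 to 5.5) under the hook's crown; it lies on the lip's top edge when seated. Tongue x = 5.5 to 10.5, reaching 16 mm below the seat; stem x = -10.5 to -5.5; crown 6 mm thick above; all 24 mm wide in y.
- orange_bulb (a point): Centre of the orange round bulb, 32 mm diameter, at the foot of the orange carrier: 11 mm before (-x) and 127 mm below the hook seat, on an 8 mm wide stem; its underside is 143 mm below the seat.
- green_grip (a point): Centre of the green grip disc of the green carrier, which already hangs on the rail at the green jar. Disc diameter 32 mm, 14 mm thick along the carrier's y (pinch it across y), 41 mm before (-x) and 38 mm below the hook seat, on a 6 mm neck. Carrier axes as it hangs: x level, from disc to hook; z up. Mass 0.09 to 0.18 kg.
- green_hook (a point): Hook seat of the green carrier (carrier axes): middle of the 11 mm wide gap (x = -5.5 to 5.5) under the hook's crown; it lies on the lip's top edge when seated. Tongue x = 5.5 to 10.5, reaching 16 mm below the seat; stem x = -10.5 to -5.5; crown 6 mm thick above; all 24 mm wide in y.
- green_bulb (a point): Centre of the green round bulb, 32 mm diameter, at the foot of the green carrier: 11 mm before (-x) and 127 mm below the hook seat, on an 8 mm wide stem; its underside is 143 mm below the seat.
- stand: Fixed parking stand: upright plate 4 mm thick, 250 mm long along its y, from 98 to 173 mm above the bench; posts behind it at y = -115 and 115; foot 10 mm thick, x = -10 to 60. Origin on the bench under the plate's middle; +x points from the carriers' side to the back. Blue and orange carriers hang on its top edge about 110 mm apart, in either order; open above.
- wash_bottle_mid (a point): Bystander, leave alone: loose upright green bottle, diameter 56 mm, 135 mm tall, between robot and work; the point is half-way up.
- red_jar_mid (a point): Bystander, leave alone: loose clear jar with red cap, diameter 72 mm, 85 mm tall; the point is half-way up.
- tip_box_mid (a point): Bystander, leave alone: loose blue plastic box, 85 x 120 x 55 mm tall; the point is its centre.
There are look-alikes about, which are no part of the job. What is shaped like the part that bears blue_grip but pink or yellow is not meant.

How it is judged (in metres and radians):
On the way:
1. one of the two carriers hangs seated behind the lip above the jar of its colour, let go (((z of blue_hook in the frame of rail between 0.168 and 0.177 m and x of blue_hook in the frame of rail between -0.007 and 0.007 m and y of blue_hook in the frame of jar_blue between -0.02 and 0.02 m and angle between blue_hook's own z axis and vertical below 0.15 rad and angle between the x axis of blue_hook and the x axis of rail, either way round below 0.2 rad and contact force between carrier_blue and the fingers below 0.2 N) or (z of orange_hook in the frame of rail between 0.168 and 0.177 m and x of orange_hook in the frame of rail between -0.007 and 0.007 m and y of orange_hook in the frame of jar_orange between -0.02 and 0.02 m and angle between orange_hook's own z axis and vertical below 0.15 rad and angle between the x axis of orange_hook and the x axis of rail, either way round below 0.2 rad and contact force between carrier_orange and the fingers below 0.2 N))), for 0.2 s.
At the end, for the whole second after the job is handed in: Blue, orange and green carriers hang above their own colour's jar: hook seat -5 to +4 mm from the lip's top and within 7 mm of its centre line, within 20 mm of the jar's centre along the rail, tilt under 0.15 rad, square to the rail within 0.2 rad; blue and orange at rest, let go (z of blue_hook in the frame of rail between 0.168 and 0.177 m and x of blue_hook in the frame of rail between -0.007 and 0.007 m and y of blue_hook in the frame of jar_blue between -0.02 and 0.02 m and angle between each of blue_hook, orange_hook, green_hook's own z axis and vertical below 0.15 rad and angle between the x axis of each of blue_hook, orange_hook, green_hook and the x axis of rail, either way round below 0.2 rad and linear speed of each of carrier_blue, carrier_orange below 0.03 m/s and angular speed of each of carrier_blue, carrier_orange below 0.3 rad/s and contact force between each of carrier_blue, carrier_orange and the fingers below 0.2 N and z of orange_hook in the frame of rail between 0.168 and 0.177 m and x of orange_hook in the frame of rail between -0.007 and 0.007 m and y of orange_hook in the frame of jar_orange between -0.02 and 0.02 m and z of green_hook in the frame of rail between 0.168 and 0.177 m and x of green_hook in the frame of rail between -0.007 and 0.007 m and y of green_hook in the frame of jar_green between -0.02 and 0.02 m); the robot touches nothing.
It fails at once if the green bottle, the red-capped jar or the blue box is moved by more than 20 mm or tipped (distance of any of wash_bottle_mid, red_jar_mid, tip_box_mid from where it was at the start of the episode above 0.02 m or angle between any of wash_bottle_mid, red_jar_mid, tip_box_mid's own z axis and vertical above 0.3 rad).
It fails at once if the green carrier, already on the rail, is moved by more than 15 mm (distance of green_hook from where it was at the start of the episode above 0.015 m).
It fails at once if a carrier knocks a jar with more than 10 N (contact force between any of carrier_blue, carrier_orange and jar_blue above 10 N or contact force between any of carrier_blue, carrier_orange and jar_orange above 10 N or contact force between any of carrier_blue, carrier_orange and jar_green above 10 N).
It fails at once if a carrier is forced or slammed onto the rail with more than 40 N (contact force between any of carrier_blue, carrier_orange and rail above 40 N).
It fails at once if a carrier is dropped (its hook seat falls below 100 mm over the bench) (height (world z) of any of blue_hook, orange_hook below 0.1 m).
It also fails if it takes over 72 s, if anything falls off the work surface, if the arm or the gripper's body presses on something with over 40 N, if the wrist force passes 120 N, or if a joint passes its speed limit or range.

## Working session

There is one attempt and no reset: what is moved stays moved. The work goes in short steps, Python scripts to look and compute and a shell command to move; the robot and the scene stay as the last step left them, time stands still between calls to the robot, and variables do not carry over. Pictures are saved under pics/ and viewed, and the job is handed in when it is done.

```bash
mkdir -p pics; ls
cat > h.py <<'E'
import numpy as np, cv2
from workcell import bot, optics
from scipy.spatial.transform import Rotation as Ro
E
python3 - <<'E'
from h import *
print(bot.get_obs())
for n in ("scene","side","wrist"):
    im=optics.camera(n); cv2.imwrite(f"pics/{n}0.png",im[:,:,::-1])
    p=optics.camera_params(n); print(n,{k:np.round(v,4).tolist() for k,v in p.items()})
E
```

```text
pics
{'time': 0.0, 'q': array([-7.37414248e+01,  5.01020166e+00,  1.00346460e+01,  9.51006912e+01,
        7.40989478e-04,  8.99987261e+01]), 'qd': array([-0.04037569, -0.01636917, -0.00645136, -0.03027385, -0.00917509,
        0.04920222]), 'joint_efforts': array([-6.57541641e-04, -5.20393932e+01,  4.64794886e+01,  1.63213816e-02,
       -1.79579052e-05,  3.19165827e-05]), 'ee_pos': array([ 0.15392193, -0.52777501,  0.23059342]), 'tcp_rot': array([-1.79999257e+02,  7.62468014e-02, -7.37401508e+01]), 'wrist_force': array([0.62059128, 0.51298146, 0.59497135]), 'torque': array([ 0.01119334,  0.01484988, -0.04485374]), 'opening': 0.08554498422013099}
scene {'camera_matrix': [[513.5073, 0.0, 283.9283], [0.0, 513.5073, 194.4221], [0.0, 0.0, 1.0]], 'D': [-0.0878, 0.0, 0.0, 0.0, 0.0], 'R': [[-0.4434, 0.8963, 0.0095], [0.7563, 0.3798, -0.5327], [-0.4811, -0.229, -0.8462]], 't': [0.3165, -0.2737, 1.6423]}
side {'camera_matrix': [[453.2208, 0.0, 279.9106], [0.0, 453.2208, 220.4362], [0.0, 0.0, 1.0]], 'D': [0.0455, 0.0, 0.0, 0.0, 0.0], 'R': [[-0.7653, -0.6436, 0.0012], [-0.4612, 0.5471, -0.6986], [0.449, -0.5352, -0.7155]], 't': [0.3623, 0.3833, 1.2425]}
wrist {'camera_matrix': [[302.9127, 0.0, 281.5412], [0.0, 302.9127, 210.4335], [0.0, 0.0, 1.0]], 'D': [-0.0689, 0.0, 0.0, 0.0, 0.0], 'mount': [[1.0, -0.0003, 0.0, -0.0002], [0.0002, 0.954, 0.2999, -0.077], [-0.0001, -0.2999, 0.954, -0.1427], [0.0, 0.0, 0.0, 1.0]]}
```

View pics/scene0.png

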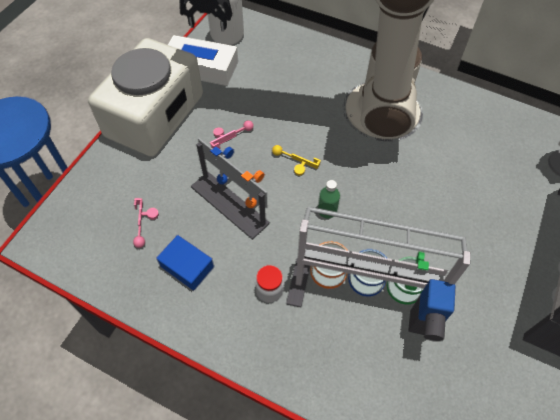

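View pics/side0.png

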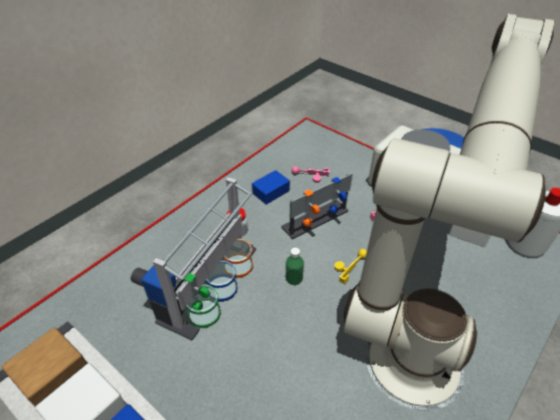

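View pics/wrist0.png

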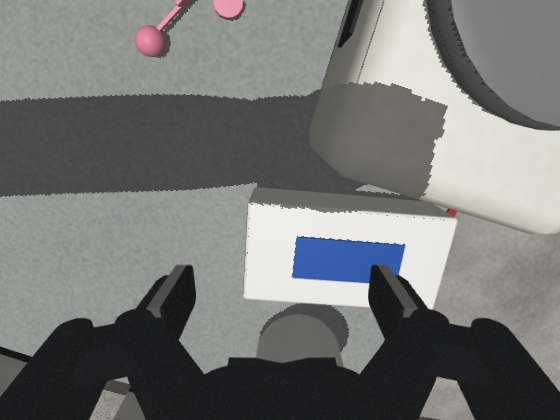

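The scene picture shows the stand at about (230,190) with the blue carrier (disc ~(228,152), bulb ~(222,180)) and the orange one (disc ~(258,176), bulb ~(251,203)). The rail is at about (380,255), with the jars orange (331,263), blue (369,272) and green (405,287). The loose pink and yellow pieces are look-alikes. I'll enlarge both areas.

Run:
```python
import cv2
s=cv2.imread("pics/scene0.png"); d=cv2.imread("pics/side0.png")
def crop(im,x,y,w,h,k,n):
    cv2.imwrite(n,cv2.resize(im[y:y+h,x:x+w],None,fx=k,fy=k,interpolation=cv2.INTER_CUBIC))
crop(s,185,110,100,130,4.5,"pics/c1.png"); crop(s,280,200,195,145,4,"pics/c2.png")
crop(d,270,160,100,90,6,"pics/c3.png"); crop(d,125,170,140,170,3.5,"pics/c4.png")
```

```text
(no output)
```

View pics/c1.png

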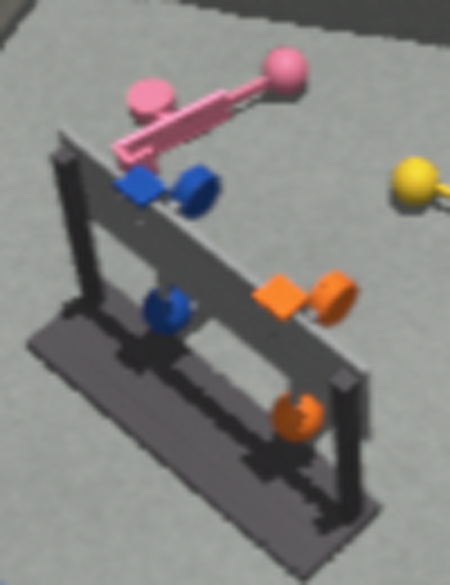

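View pics/c2.png

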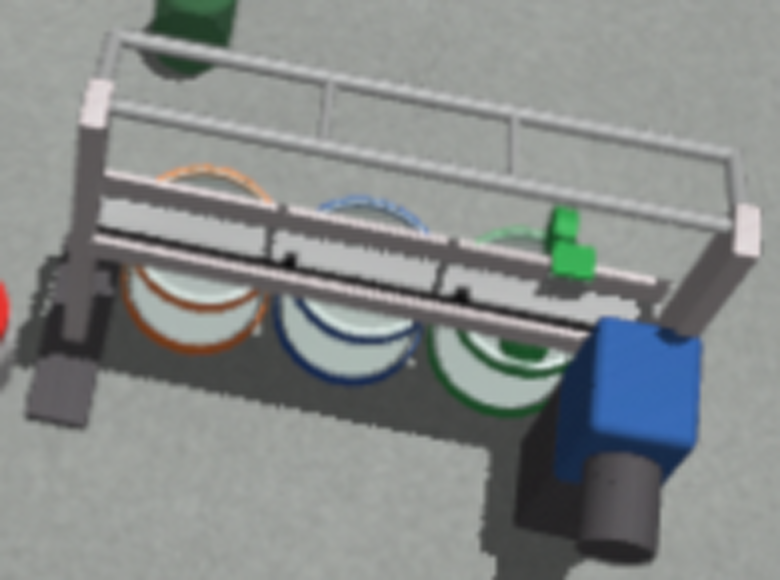

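View pics/c3.png

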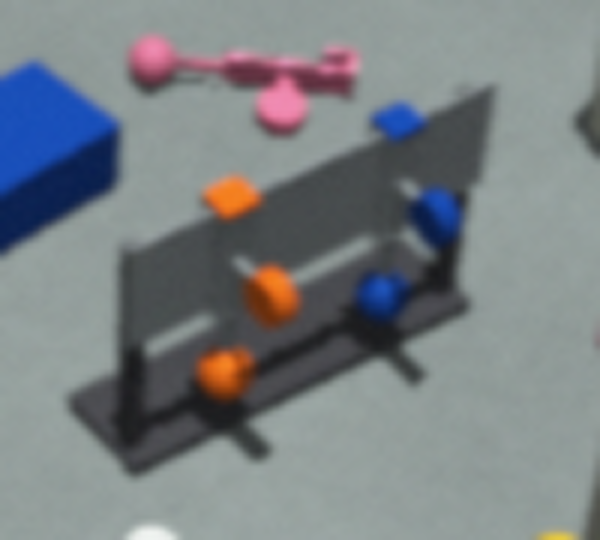

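View pics/c4.png

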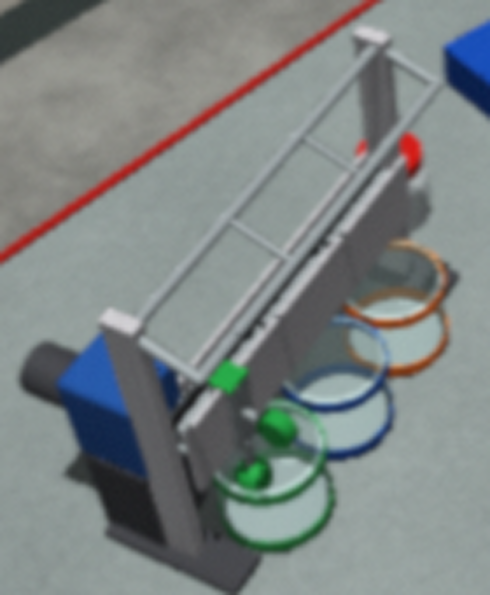

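Both pairs are confirmed. On the stand, blue is the far-left carrier and orange the near-right one. The pink pieces lie flat on the bench and are not meant. Next I fit the rail and stand poses from both cameras.

```bash
cat >> h.py <<'E'
def proj(n,X):
    p=optics.camera_params(n); X=np.asarray(X,float).reshape(-1,3)
    return cv2.projectPoints(X,cv2.Rodrigues(np.array(p["R"]))[0],np.array(p["t"],float),np.array(p["camera_matrix"]),np.array(p["D"],float))[0].reshape(-1,2)
def T(p,X):
    X=np.atleast_2d(X); c,s=np.cos(p[2]),np.sin(p[2])
    return np.c_[p[0]+c*X[:,0]-s*X[:,1],p[1]+s*X[:,0]+c*X[:,1],X[:,2]]
E
cat > fit.py <<'E'
from h import *
from scipy.optimize import least_squares
def fit(obs,p0):
    f=lambda p:np.concatenate([(proj(c,T(p,X))[0]-u) for c,X,u in obs])
    r=least_squares(f,p0,loss="soft_l1"); print(np.round([*r.x[:2],np.degrees(r.x[2])],4)); print(np.round(f(r.x).reshape(-1,2),1).tolist()); return r.x
m=.001
rail=[("scene",[.025,-.17,.3],(304.3,225.8)),("scene",[.025,.17,.3],(466.8,257.8)),
("scene",[0,-.165,.173],(306.3,243.8)),("scene",[0,.165,.173],(443.8,270.3)),
("side",[.025,-.17,.3],(231.3,180.9)),("side",[.025,.17,.3],(159.9,262.3)),
("side",[0,-.165,.173],(240.7,218)),("side",[0,.165,.173],(177.3,292)),
("side",[-.017,-.1,.085],(238.4,250.6)),("side",[-.017,0,.085],(221.3,274)),("side",[-.017,.1,.085],(203,298.9))]
R=fit(rail,[.5,.1,0.])
stand=[("scene",[0,-.125,.173],(198.8,139.6)),("scene",[0,.125,.173],(266.8,193.3)),
("side",[0,-.125,.173],(352.2,174.7)),("side",[0,.125,.173],(290.8,201.7))]
S=fit(stand,[.5,-.3,0.])
def car(sc,sd):
    o=[]
    for c,d in(("scene",sc),("side",sd)):
        for X,u in zip([[0,0,.179],[-.041,0,.135],[-.011,0,.046]],d): 
            if u: o.append((c,X,u))
    return fit(o,S)
B=car([(216.3,151.3),(228.8,152.7)],[(336.7,180.2),(342.8,196.2),(333,209.5)])
O=car([(247.4,176),(259.4,176.2)],[(308.8,192.8),(315.5,209.5),(307.2,222.2)])
def loc(P,q):
    d=np.array(q[:2])-P[:2];c,s=np.cos(P[2]),np.sin(P[2]);return np.round([c*d[0]+s*d[1],-s*d[0]+c*d[1]],4)
print("in stand",loc(S,B),loc(S,O))
g=fit([("side",[0,0,.179],(190.1,277.4)),("scene",[0,0,.179],(280+573/4,200+262/4))],R*1)
print("green in rail",loc(R,g))
np.save("poses.npy",[R,S,B,O])
E
python3 fit.py
```

```text
[ 0.5832  0.1711 13.7275]
[[0.1, -2.3], [0.2, -2.1], [-0.1, -2.6], [4.1, -0.7], [-0.1, -1.4], [-0.6, -0.7], [-0.1, -3.6], [0.1, 2.4], [-1.8, -1.2], [-1.7, -1.7], [-2.1, -1.3]]
[  0.5082  -0.2521 -16.6805]
[[0.3, -1.8], [0.2, -0.8], [-1.0, -1.4], [-1.0, -0.5]]
[  0.4929  -0.3059 -15.1222]
[[0.1, -0.4], [0.1, -1.1], [-1.7, -1.0], [-1.0, -0.3], [0.7, 0.4]]
[  0.5242  -0.1975 -16.1858]
[[0.1, -0.6], [-0.0, -0.8], [-1.3, -0.9], [-1.1, -0.3], [0.4, 0.6]]
in stand [ 0.0008 -0.0559] [-0.0004  0.0569]
[ 0.56    0.2758 13.7275]
[[-1.0, -0.7], [0.1, -1.1]]
green in rail [0.0022 0.1072]
```

```bash
cat >> h.py <<'E'
from scipy.optimize import least_squares
def tri(o,z=None):
    f=lambda q:np.concatenate([proj(c,q if z is None else [q[0],q[1],z])[0]-u for c,u in o])
    r=least_squares(f,[.45,0,.1] if z is None else [.45,0]); return np.round(r.x,4),np.round(f(r.x),1)
POS=np.load("poses.npy") 
R,S,B,O=POS
def tool(yaw,lean):
    # yaw deg of carrier/rail x axis, lean deg; tool x=+carrier y, z down+forward
    l=np.radians(lean); c,s=np.cos(l),np.sin(l)
    return Ro.from_euler('z',yaw,degrees=True).as_matrix()@np.array([[0,c,s],[1,0,0],[0,s,-c]])
def plan(pos,Rm,obs=None):
    obs=obs or bot.get_obs()
    Rc=Ro.from_euler('xyz',obs['tcp_rot'],degrees=True)
    d=Rc.inv().apply(np.asarray(pos)-obs['ee_pos']); w=(Rc.inv()*Ro.from_matrix(Rm)).as_rotvec()
    print("t",round(obs['time'],2),"plan",np.round(d,4).tolist(),np.round(w,4).tolist())
def hook2tcp(h,yaw,lean):
    "TCP when grasp point is at disc centre of a plumb carrier with hook seat at h"
    g=np.asarray(h)+Ro.from_euler('z',yaw,degrees=True).apply([-.041,0,-.038])
    M=tool(yaw,lean); return g+.019*M[:,2],M
def where(yaw,obs=None):
    "hook position implied by TCP"
    obs=obs or bot.get_obs(); M=Ro.from_euler('xyz',obs['tcp_rot'],degrees=True).as_matrix()
    g=obs['ee_pos']-.019*M[:,2]; h=g-Ro.from_euler('z',yaw,degrees=True).apply([-.041,0,-.038])
    return h,g
E
python3 - <<'E'
from h import *
print("bottle",tri([("scene",(332,184)),("side",(294.5,254))]), "cap top z")
print("red",tri([("scene",(269,277)),]   ,.085))
print("box",tri([("scene",(190,253)),("side",(272,181))],.055))
P,M=hook2tcp([.4929,-.3059,.173],-16.3,37)
print(P,P-.09*M[:,2], Ro.from_matrix(M).as_euler('xyz',degrees=True))
plan(P-.09*M[:,2],M)
E
```

```text
bottle (array([ 0.4199, -0.0061,  0.1261]), array([ 0.4,  0.5,  0.6, -0.4])) cap top z
red (array([ 0.7082, -0.0441]), array([0., 0.]))
box (array([ 0.7313, -0.2624]), array([-1.1,  0.4,  0.2,  2.6]))
[ 0.46452286 -0.29760194  0.11982593] [ 0.41253659 -0.28240009  0.19170312] [143.    0.   73.7]
t 0.15 plan [-0.1632, -0.3169, 0.0392] [-0.2414, 0.823, -2.4584]
```

```bash
python3 -m creep '[[-0.01,-0.025,-0.01,0,0,-0.15,0.6],[-0.03,-0.05,-0.02,0,0,-0.3,0.6],[-0.04,-0.075,-0.03,0,0,-0.45,0.6],[-0.05,-0.1,-0.04,0,0,-0.6,0.6],[-0.06,-0.125,-0.05,0,0,-0.75,0.6],[-0.08,-0.15,-0.05,0,0,-0.9,0.6],[-0.09,-0.17,-0.05,0,0,-1.05,0.6],[-0.1,-0.186,-0.05,0,0,-1.2,0.6]]' 60
python3 - <<'E'
from h import *
o=bot.get_obs(); print(np.round(o['q'],1))
P,M=hook2tcp([.4929,-.3059,.173],-16.3,37)
plan(P-.09*M[:,2],M)
E
```

```text
time: 0.95
ee_pos: [0.3054, -0.3789, 0.2812]
tcp_rot: [-180.0, -0.0, -4.6]
wrist_force: [-0.2, -1.2, 0.2]
opening: 0.0511
[-51.1  -2.3   8.3 100.6   0.   43.5]
t 0.95 plan [0.0991, -0.1048, 0.0895] [-0.5408, 0.4401, -1.3156]
```

```bash
python3 -m creep '[[0.01,-0.01,0.01,-0.05,0.04,-0.13,0.6],[0.02,-0.02,0.02,-0.11,0.09,-0.26,0.6],[0.03,-0.03,0.03,-0.16,0.13,-0.39,0.6],[0.04,-0.04,0.035,-0.22,0.18,-0.53,0.6],[0.05,-0.05,0.045,-0.27,0.22,-0.66,0.6],[0.06,-0.06,0.05,-0.32,0.26,-0.79,0.6],[0.07,-0.07,0.06,-0.38,0.31,-0.92,0.6],[0.08,-0.08,0.07,-0.43,0.35,-1.05,0.6]]' 60
python3 - <<'E'
from h import *
o=bot.get_obs(); print(np.round(o['q'],1))
P,M=hook2tcp([.4929,-.3059,.173],-16.3,37)
plan(P-.09*M[:,2],M)
E
```

```text
time: 1.75
ee_pos: [0.3915, -0.3064, 0.211]
tcp_rot: [149.8, -4.1, 58.1]
wrist_force: [-0.1, 0.4, 0.7]
opening: 0.0512
[-43.3 -32.8 -29.1  64.6   9.2  -7.9]
t 1.75 plan [0.0301, -0.0064, 0.0212] [-0.108, 0.0913, -0.2656]
```

```bash
python3 -m creep '[[0.015,-0.003,0.01,-0.054,0.045,-0.133,0.6],[0.03,-0.0064,0.021,-0.108,0.091,-0.266,0.6],[0.03,-0.0064,0.021,-0.108,0.091,-0.266,0.6],[0.03,-0.0064,0.021,-0.108,0.091,-0.266,0.6]]' 60
python3 - <<'E'
from h import *
cat=None
o=bot.get_obs(); print(np.round(o['q'],1))
im=optics.camera("wrist"); cv2.imwrite("pics/w1.png",im[:,:,::-1])
P,M=hook2tcp([.4929,-.3059,.173],-16.3,37)
plan(P-.09*M[:,2],M)
E
cat >> h.py <<'E'
def wproj(X,obs=None):
    obs=obs or bot.get_obs(); p=optics.camera_params("wrist"); m=np.array(p["mount"])
    Rt=Ro.from_euler('xyz',obs['tcp_rot'],degrees=True).as_matrix()
    W=np.eye(4); W[:3,:3]=Rt; W[:3,3]=obs['ee_pos']; C=np.linalg.inv(W@m)
    return cv2.projectPoints(np.asarray(X,float).reshape(-1,3),cv2.Rodrigues(C[:3,:3])[0],C[:3,3],np.array(p["camera_matrix"]),np.array(p["D"],float))[0].reshape(-1,2)
def carpts(h,yaw):
    L=np.array([[0,0,.006],[-.041,0,-.038],[-.011,0,-.127]]); return np.asarray(h)+Ro.from_euler('z',yaw,degrees=True).apply(L)
E
python3 - <<'E'
from h import *
print(np.round(wproj(carpts([.4929,-.3059,.173],-16.3)),0),np.round(wproj(carpts([.5242,-.1975,.173],-16.3)),0))
print(np.round(wproj(T([*S[:2],np.radians(-16.3)],[[0,-.125,.173],[0,.125,.173]])),0))
E
```

```text
time: 2.15
ee_pos: [0.4117, -0.2835, 0.1924]
tcp_rot: [143.2, -0.2, 73.2]
wrist_force: [-0.2, -0.3, 0.2]
opening: 0.0509
[-43.4 -37.6 -36.3  57.6  15.7 -21.7]
t 2.2 plan [0.0014, -0.0008, 0.0012] [-0.0032, 0.0033, -0.0088]
[[284. 297.]
 [283. 221.]
 [283. 164.]] [[426. 294.]
 [431. 219.]
 [394. 163.]]
[[197. 290.]
 [504. 285.]]
```

View pics/w1.png

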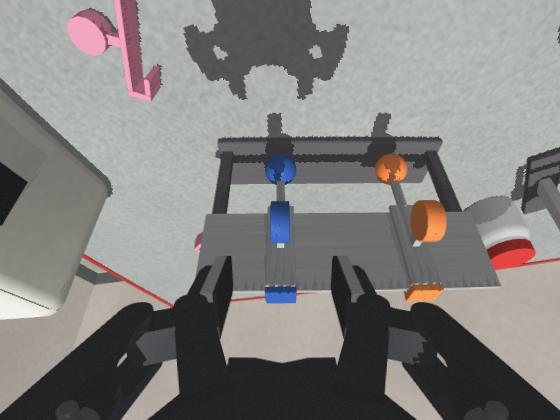

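The wrist view agrees with the fit to within 5 px: disc at (280,222), crown (280,294), bulb (280,169). The orange carrier at (429,221) fits too. I approach along the tool axis and grip.

```bash
python3 -m creep '[[0,0,0.03,0,0,-0.008,0.6],[0,0,0.06,0,0,-0.008,0.6],[0,0,0.08,0,0,-0.008,0.6],[0,0,0.091,0,0,-0.008,0.6],[0,0,0.091,0,0,-0.008,0.6]]' 60
python3 - <<'E'
from h import *
o=bot.get_obs()
P,M=hook2tcp([.4929,-.3059,.173],-16.3,37); plan(P,M)
im=optics.camera("wrist"); cv2.imwrite("pics/w2.png",im[:,:,::-1])
print(np.round(wproj(carpts([.4929,-.3059,.173],-16.3)),0))
E
```

```text
time: 2.7
ee_pos: [0.4647, -0.2987, 0.1184]
tcp_rot: [143.3, 0.1, 73.7]
wrist_force: [-0.1, 0.4, -0.1]
opening: 0.0514
t 2.7 plan [0.001, 0.0005, -0.0014] [-0.0052, 0.0013, 0.0009]
[[283. 400.]
 [283. 288.]
 [283. 184.]]
```

View pics/w2.png

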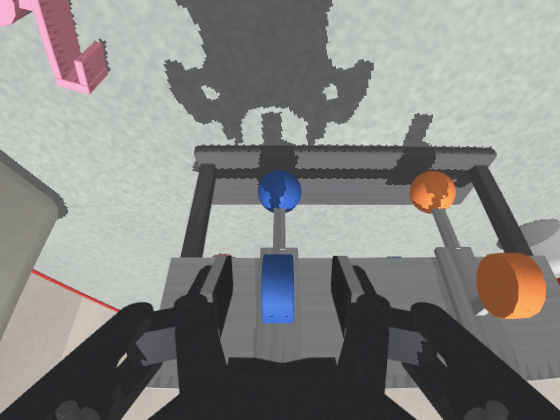

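```bash
python3 -m creep '[[-0.0005,0,0,0,0,0,0.15],[-0.001,0,0,0,0,0,0.08],[-0.001,0,0,0,0,0,0.0],[-0.001,0,0,0,0,0,0.0],[-0.001,0,0,0,0,0,0.0],[-0.001,0,0,0,0,0,0.0]]' 70
python3 - <<'E'
from h import *
print(bot.get_obs()['wrist_force'],bot.get_obs()['torque'])
im=optics.camera("wrist"); cv2.imwrite("pics/w3.png",im[:,:,::-1])
o=bot.get_obs();print(o['ee_pos'],o['tcp_rot'],where(-16.3))
up=np.array([0,0,.05]); Rt=Ro.from_euler('xyz',o['tcp_rot'],degrees=True); print("up",Rt.inv().apply(up))
E
```

```text
time: 3.35
ee_pos: [0.4642, -0.3, 0.1206]
tcp_rot: [143.1, 0.2, 73.7]
wrist_force: [-6.3, 0.3, 6.3]
opening: 0.0127
[-6.26436532  0.33860458  6.29117748] [ 0.1029158   0.72221523 -0.06023418]
[ 0.46421549 -0.3000328   0.12061643] [143.0771921   0.2102083  73.7143891] (array([ 0.49262708, -0.30828585,  0.17380579]), array([ 0.45327507, -0.29677852,  0.13580579]))
up [-0.00018344  0.03003672 -0.03997201]
```

View pics/w3.png

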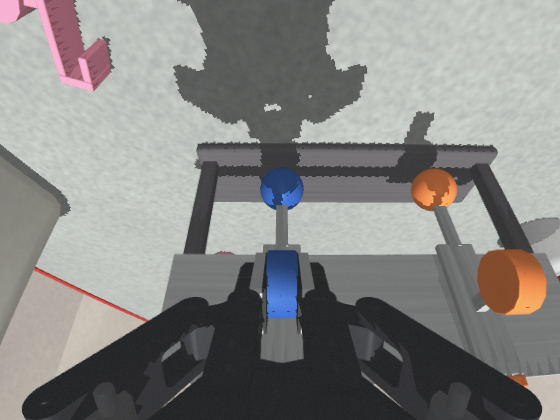

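```bash
python3 -m creep '[[0,0.003,-0.004,0,0,0,0],[0,0.009,-0.012,0,0,0,0],[0,0.018,-0.024,0,0,0,0],[0,0.027,-0.036,0,0,0,0],[0,0.036,-0.048,0,0,0,0],[0,0.045,-0.06,0,0,0,0],[0,0.045,-0.06,0,0,0,0]]'
python3 - <<'E'
from h import *
o=bot.get_obs();print(o['ee_pos'],o['tcp_rot'],where(-16.3),o['wrist_force'],o['torque'])
im=optics.camera("wrist"); cv2.imwrite("pics/w4.png",im[:,:,::-1])
im=optics.camera("scene"); cv2.imwrite("pics/s4.png",cv2.resize(im[90:260,150:350,::-1],None,fx=3,fy=3))
im=optics.camera("side"); cv2.imwrite("pics/d4.png",cv2.resize(im[130:270,250:400,::-1],None,fx=4,fy=4))
E
```

```text
time: 4.1
ee_pos: [0.4651, -0.3, 0.1987]
tcp_rot: [142.9, 0.3, 73.8]
wrist_force: [-7.7, 2.0, 3.0]
opening: 0.0129
[ 0.46511662 -0.30003782  0.19867411] [142.91946698   0.25195755  73.75742075] (array([ 0.49348873, -0.30827692,  0.25183195]), array([ 0.45413671, -0.29676958,  0.21383195])) [-7.72034323  1.95429876  3.02368458] [0.68536843 1.96007779 0.04199919]
```

View pics/w4.png

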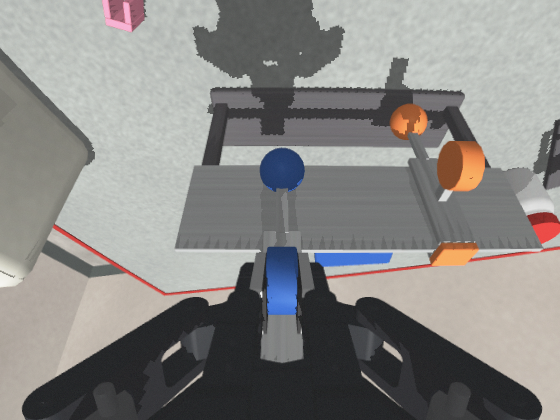

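View pics/s4.png

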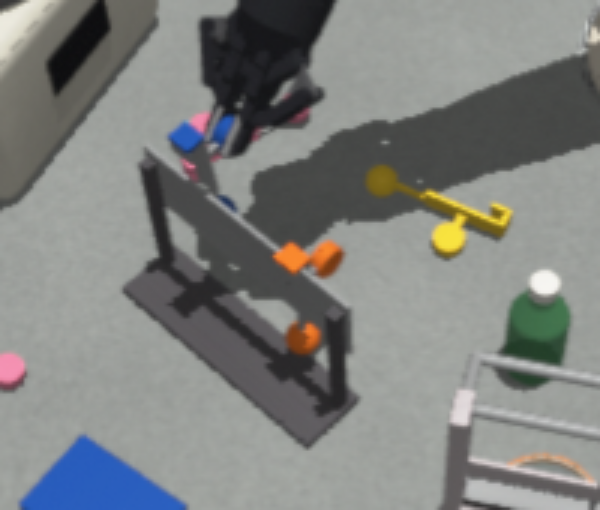

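View pics/d4.png

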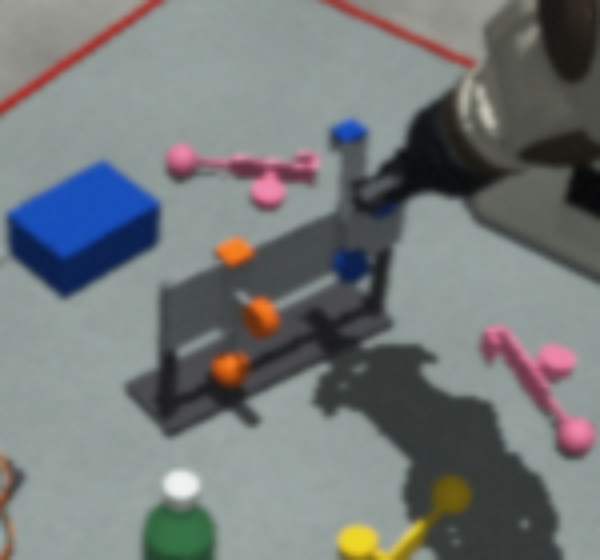

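The carrier lifted off, but the bulb is now rubbing on the front of the stand plate: the wrist reads −7.7 N and the bulb has shifted to (282,170). I back off along carrier −x, then check the tilt in hand.

```bash
python3 -m creep '[[0,-0.008,-0.006,0,0,0,0],[0,-0.024,-0.018,0,0,0,0],[0,-0.048,-0.036,0,0,0,0],[0,-0.056,-0.042,0,0,0,0],[0,-0.056,-0.042,0,0,0,0]]'
python3 - <<'E'
from h import *
o=bot.get_obs();h,g=where(-16.3);print(h,o['wrist_force'],o['torque'])
im=optics.camera("wrist"); cv2.imwrite("pics/w5.png",im[:,:,::-1])
print(np.round(wproj(carpts(h,-16.3),o)))
im=optics.camera("scene"); cv2.imwrite("pics/s5.png",cv2.resize(im[90:260,150:350,::-1],None,fx=3,fy=3))
im=optics.camera("side"); cv2.imwrite("pics/d5.png",cv2.resize(im[130:270,250:400,::-1],None,fx=4,fy=4))
print(proj("side",carpts(h,-16.3)),proj("scene",carpts(h,-16.3)))
E
```

```text
time: 4.75
ee_pos: [0.3967, -0.2802, 0.1962]
tcp_rot: [143.0, 0.2, 73.7]
wrist_force: [0.1, -0.4, -1.4]
opening: 0.0126
[ 0.42508302 -0.28842974  0.24934344] [ 0.0834199  -0.36936772 -1.41327061] [ 0.19030796  0.72230823 -0.02606054]
[[281. 399.]
 [281. 287.]
 [282. 184.]]
[[351.95005698 172.33729482]
 [358.83440131 190.33283056]
 [349.43529787 205.43291873]] [[233.03437946 115.76867069]
 [245.48340004 118.12489542]
 [239.45717198 145.58521848]]
```

View pics/w5.png

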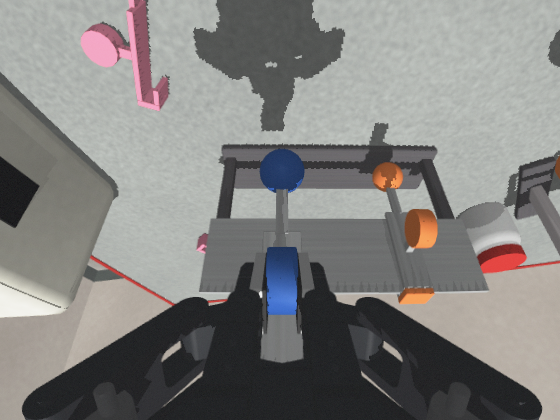

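View pics/s5.png

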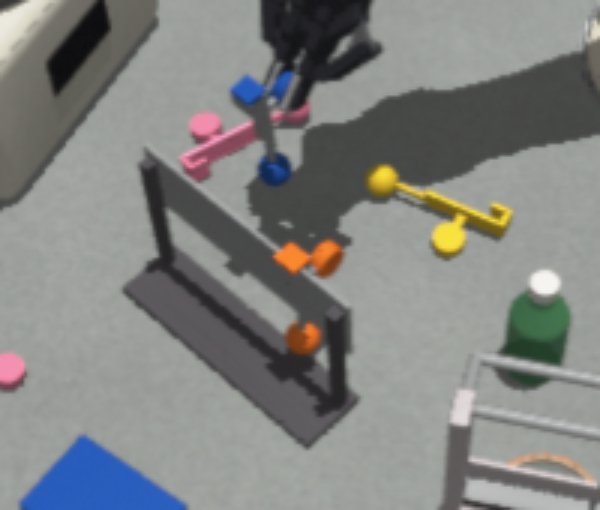

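View pics/d5.png

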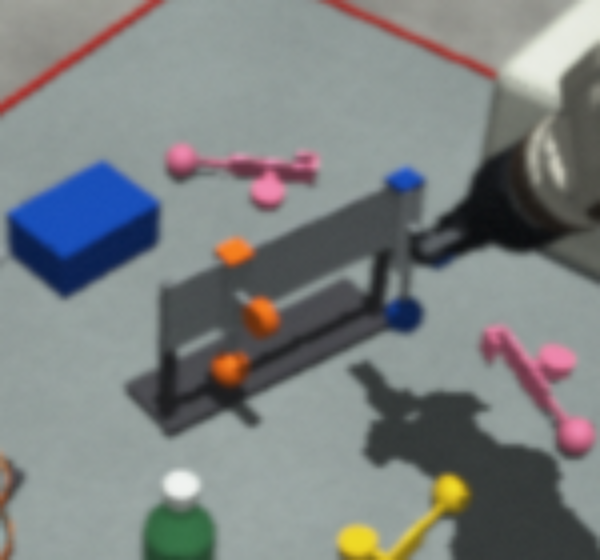

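```bash
cat >> h.py <<'E'
def fitcar(obs_px,yaw,h0,wobs=None):
    """obs_px: list of (cam, part 0 crown/1 disc/2 bulb, (u,v)); fit hook pos + tilt about carrier y (deg)"""
    L=np.array([[0,0,.006],[-.041,0,-.038],[-.011,0,-.127]])
    def f(p):
        X=p[:3]+(Ro.from_euler('z',yaw,degrees=True)*Ro.from_euler('y',p[3],degrees=True)).apply(L)
        return np.concatenate([((wproj(X[i],wobs) if c=="wrist" else proj(c,X[i]))[0]-u)*(.6 if c=="wrist" else 1) for c,i,u in obs_px])
    r=least_squares(f,[*h0,0.],loss="soft_l1"); print("hook",np.round(r.x[:3],4),"tilt",round(r.x[3],1),np.round(f(r.x).reshape(-1,2),1).tolist()); return r.x
E
python3 - <<'E'
from h import *
h,g=where(-16.3)
fitcar([("scene",0,(233,120)),("scene",2,(241.3,146.3)),("side",0,(351.3,175)),("side",2,(350.8,208.8)),("wrist",1,(282,282)),("wrist",2,(282,171))],-16.3,h)
print(h)
E
```

```text
hook [ 0.4293 -0.2889  0.2414] tilt 5.1 [[-0.9, -1.0], [0.3, -0.6], [-0.8, -1.4], [-0.4, -0.6], [0.1, -0.5], [0.2, -0.1]]
[ 0.42613654 -0.28845422  0.24829174]
```

```bash
cat >> h.py <<'E'
import json
def savehook(h,tilt,name="hk.json"):
    o=bot.get_obs(); Rc=Ro.from_euler('xyz',o['tcp_rot'],degrees=True)
    json.dump([Rc.inv().apply(np.asarray(h)-o['ee_pos']).tolist()],open(name,"w"))
def planrail(r,lean,yaw=13.73,P=None,obs=None):
    "target: hook seat at rail coords r"
    P=R if P is None else P
    hk=np.array(json.load(open("hk.json"))[0]); M=tool(yaw,lean)
    hw=T([P[0],P[1],np.radians(yaw)],r)[0]; plan(hw-M@hk,M,obs)
def nowrail(P=None,yaw=13.73):
    P=R if P is None else P
    o=bot.get_obs(); hk=np.array(json.load(open("hk.json"))[0]); h=o['ee_pos']+Ro.from_euler('xyz',o['tcp_rot'],degrees=True).apply(hk)
    d=h[:2]-P[:2]; c,s=np.cos(np.radians(yaw)),np.sin(np.radians(yaw)); print("hook rail",np.round([c*d[0]+s*d[1],-s*d[0]+c*d[1],h[2]],4),"F",np.round(o['wrist_force'],1),"tau",np.round(o['torque'],2),"rot",np.round(o['tcp_rot'],1))
E
python3 - <<'E'
from h import *
savehook([.4293,-.2889,.2425],5); nowrail(); planrail([-.15,0,.31],42)
E
```

```text
hook rail [-0.2587 -0.4103  0.2425] F [-0.9  0.2 -1.1] tau [ 0.22  0.76 -0.03] rot [143.1   0.2  73.8]
t 4.9 plan [0.3956, -0.0423, -0.1144] [-0.0876, 0.3351, -0.4019]
```

```bash
python3 -m creep '[[0,0.01,-0.015,-0.03,0,0,0],[0,0.025,-0.035,-0.06,0,0,0],[0,0.042,-0.056,-0.088,0,0,0],[0.03,0.036,-0.06,-0.088,0.03,-0.04,0],[0.07,0.028,-0.068,-0.088,0.08,-0.09,0],[0.11,0.02,-0.074,-0.088,0.12,-0.14,0],[0.15,0.01,-0.082,-0.088,0.15,-0.18,0],[0.19,0,-0.085,-0.088,0.18,-0.22,0]]'
python3 - <<'E'
from h import *
nowrail(); planrail([-.15,0,.31],42)
E
```

```text
time: 5.7
ee_pos: [0.4277, -0.1028, 0.2756]
tcp_rot: [139.6, -0.4, 90.7]
wrist_force: [0.2, -0.0, -0.7]
opening: 0.0132
hook rail [-0.1871 -0.2359  0.3249] F [ 0.2 -0.  -0.7] tau [ 0.01  0.83 -0.01] rot [139.6  -0.4  90.7]
t 5.7 plan [0.2313, -0.0226, 0.0035] [-0.0266, 0.1448, -0.1759]
```

```bash
python3 -m creep '[[0.04,-0.004,0,-0.005,0.03,-0.03,0],[0.08,-0.008,0,-0.01,0.05,-0.06,0],[0.12,-0.012,0,-0.014,0.08,-0.09,0],[0.16,-0.016,0.002,-0.02,0.1,-0.12,0],[0.2,-0.02,0.003,-0.024,0.13,-0.15,0],[0.22,-0.022,0.003,-0.026,0.14,-0.17,0],[0.231,-0.0226,0.0035,-0.0266,0.145,-0.176,0],[0.231,-0.0226,0.0035,-0.0266,0.145,-0.176,0]]'
python3 - <<'E'
from h import *
nowrail(); planrail([-.15,0,.245],42)
o=bot.get_obs()
for n in ("wrist","scene","side"):
    im=optics.camera(n)[:,:,::-1]; cv2.imwrite(f"pics/{n}6.png",im)
    if n=="scene": cv2.imwrite("pics/s6.png",cv2.resize(im[130:310,280:480],None,fx=3.3,fy=3.3,interpolation=cv2.INTER_CUBIC))
    if n=="side": cv2.imwrite("pics/d6.png",cv2.resize(im[160:340,130:330],None,fx=3.3,fy=3.3,interpolation=cv2.INTER_CUBIC))
print(np.round(wproj(T(R,[[0,-.165,.173],[0,.165,.173],[0,0,.098],[-.035,0,.268]]),o)))
E
```

```text
time: 6.5
ee_pos: [0.4348, 0.1395, 0.2672]
tcp_rot: [139.8, -0.0, 103.7]
wrist_force: [0.5, 0.1, -1.9]
opening: 0.0133
hook rail [-0.1217  0.0048  0.3164] F [ 0.5  0.1 -1.9] tau [-0.13  0.84 -0.02] rot [139.8  -0.  103.7]
t 6.5 plan [-0.0048, -0.0671, 0.038] [-0.0317, -0.0002, 0.0]
[[132. 238.]
 [423. 238.]
 [278. 185.]
 [276. 319.]]
```

View pics/wrist6.png

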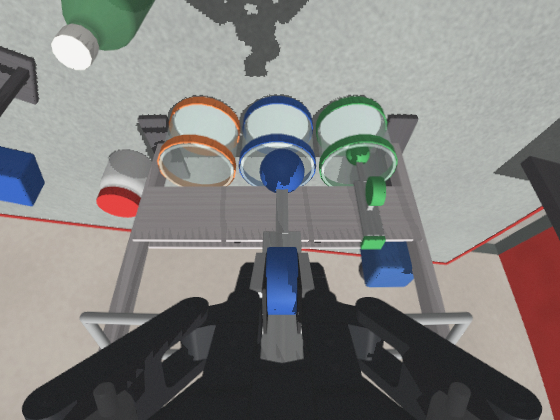

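View pics/s6.png

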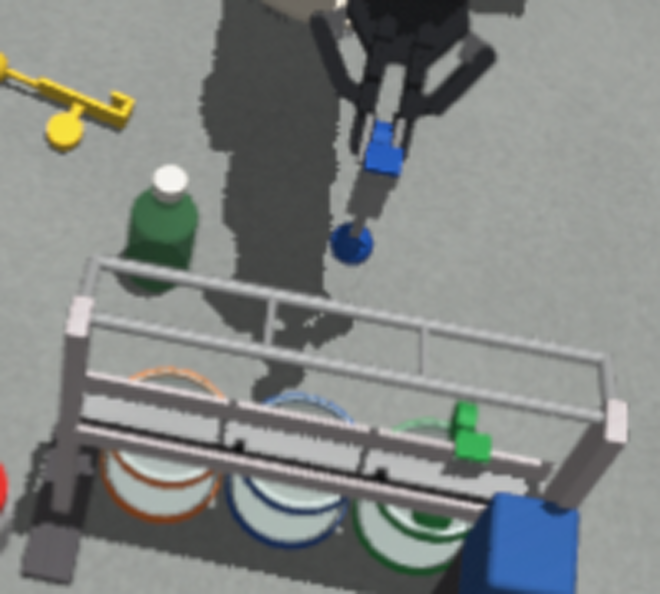

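View pics/d6.png

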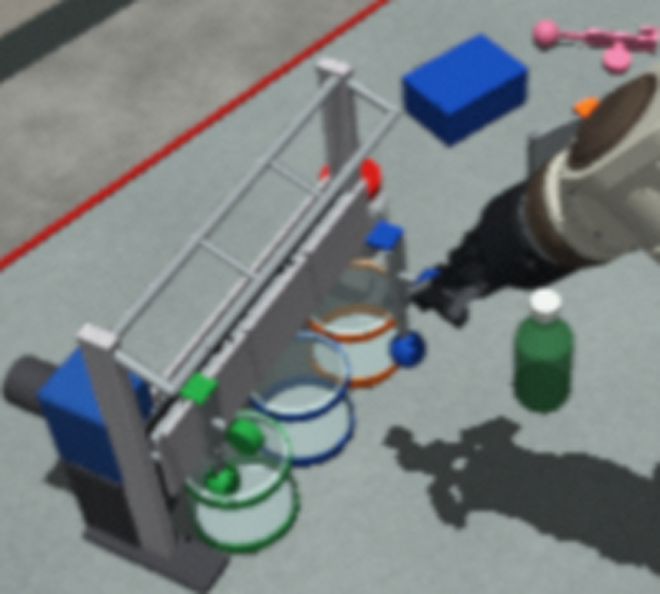

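Run:
```python
from h import *
o=bot.get_obs(); print(np.round(o['q'],1))
print("jar rims",np.round(wproj(T(R,[[-.017,y,.085] for y in(-.1,0,.1)]),o),1).tolist())
a=np.linspace(0,2*np.pi,60)
for y in(-.1,0,.1):
    p=wproj(T(R,np.c_[-.017+.047*np.cos(a),y+.047*np.sin(a),0*a+.085]),o); print("rim box",np.round([p.min(0),p.max(0)],1).tolist())
print("lip",np.round(wproj(T(R,[[-.002,y,z] for z in(.173,.098) for y in(-.165,.165)]),o),1).tolist())
print("guard",np.round(wproj(T(R,[[-.035,y,.268] for y in(-.17,-.05,.05,.17)]),o),1).tolist())
im=cv2.imread("pics/wrist6.png"); cv2.imwrite("pics/w6c.png",cv2.resize(im[80:350,70:480],None,fx=1.95,fy=1.95,interpolation=cv2.INTER_CUBIC))
```

```text
[ 20.2 -48.5 -34.9  63.7  -4.3   5.1]
jar rims [[199.2, 168.9], [280.4, 168.5], [361.9, 168.5]]
rim box [[159.7, 141.3], [237.4, 191.3]]
rim box [[241.8, 140.6], [319.0, 191.1]]
rim box [[323.5, 140.8], [401.5, 191.0]]
lip [[134.3, 238.2], [427.0, 237.8], [149.6, 185.0], [411.9, 184.4]]
guard [[87.9, 316.6], [221.5, 319.6], [338.0, 319.6], [472.8, 316.6]]
```

View pics/w6c.png

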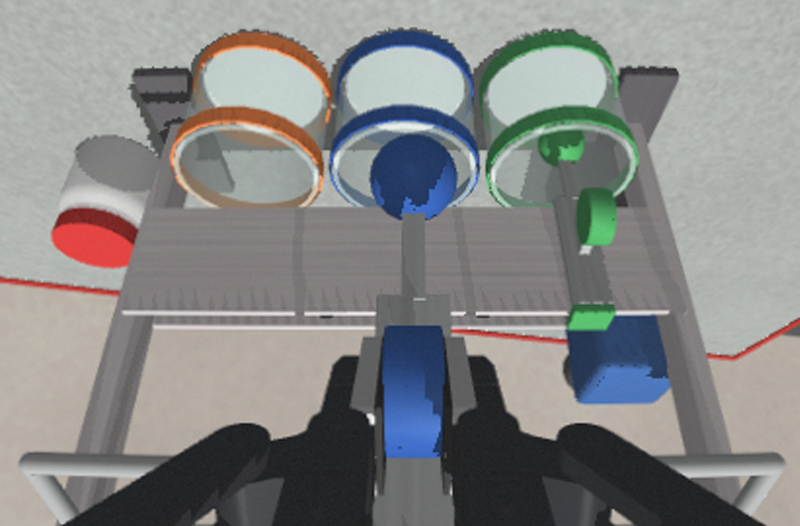

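```bash
python3 - <<'E'
from h import *
o=bot.get_obs()
h=np.array([.47,.14,.31])
x=fitcar([("scene",0,(396.4,176.7)),("scene",2,(386.7,203.6)),("side",0,(246.4,231.5)),("side",2,(253.6,265.8)),("wrist",1,(282,282)),("wrist",2,(281.8,171.3))],13.73,h)
hk=np.array(json.load(open("hk.json"))[0]); print(o['ee_pos']+Ro.from_euler('xyz',o['tcp_rot'],degrees=True).apply(hk))
# rail refit with the same fixed cams + wrist
E
python3 - <<'E'
import fit
E
cat > fit2.py <<'E'
from h import *
from fit import rail
w=[([-.002,-.165,.173],(132.6,240)),([-.002,.165,.173],(421,240)),([-.017,-.1,.085],(196.8,None)),([-.017,0,.085],(277.2,None)),([-.017,.1,.085],(359,None))]
o=bot.get_obs()
def f(p):
    r=[proj(c,T(p,X))[0]-u for c,X,u in rail]
    for X,u in w:
        d=wproj(T(p,X),o)[0]; r.append(.5*np.array([d[0]-u[0], d[1]-u[1] if u[1] else 0]))
    return np.concatenate(r)
r=least_squares(f,R,loss="soft_l1"); print(r.x,np.degrees(r.x[2])); print(np.round(f(r.x).reshape(-1,2),1).tolist())
f2=lambda p:f(p)[2*len(rail):]
r=least_squares(f2,R); print("wrist only",r.x,np.degrees(r.x[2]),np.round(f2(r.x),1))
E
python3 fit2.py | tail -4
```

```text
hook [0.4638 0.1448 0.3152] tilt 1.6 [[-0.6, -0.2], [-0.9, -1.0], [-0.4, -1.5], [-0.4, -0.7], [0.4, -0.4], [0.5, -0.1]]
[0.46460765 0.14436678 0.31574257]
[ 0.5832  0.1711 13.7275]
[[0.1, -2.3], [0.2, -2.1], [-0.1, -2.6], [4.1, -0.7], [-0.1, -1.4], [-0.6, -0.7], [-0.1, -3.6], [0.1, 2.4], [-1.8, -1.2], [-1.7, -1.7], [-2.1, -1.3]]
[  0.5082  -0.2521 -16.6805]
[[0.3, -1.8], [0.2, -0.8], [-1.0, -1.4], [-1.0, -0.5]]
[  0.4929  -0.3059 -15.1222]
[[0.1, -0.4], [0.1, -1.1], [-1.7, -1.0], [-1.0, -0.3], [0.7, 0.4]]
[  0.5242  -0.1975 -16.1858]
[[0.1, -0.6], [-0.0, -0.8], [-1.3, -0.9], [-1.1, -0.3], [0.4, 0.6]]
in stand [ 0.0008 -0.0559] [-0.0004  0.0569]
[ 0.56    0.2758 13.7275]
[[-1.0, -0.7], [0.1, -1.1]]
green in rail [0.0022 0.1072]
[[0.1, -0.4], [0.1, -1.1], [-1.7, -1.0], [-1.0, -0.3], [0.7, 0.4]]
[  0.5242  -0.1975 -16.1858]
[[0.1, -0.6], [-0.0, -0.8], [-1.3, -0.9], [-1.1, -0.3], [0.4, 0.6]]
in stand [ 0.0008 -0.0559] [-0.0004  0.0569]Traceback (most recent call last):
  File "fit2.py", line 2, in <module>
    from fit import rail
  File "fit.py", line 27, in <module>
    g=fit([("side",
[... 1337 characters left out ...]
     ^^^
    df = [f_eval - f0 for f_eval in f_evals]
                                    ^^^^^^^
    f = np.atleast_1d(self.fun(x, *self.args, **self.kwargs))
                      ~~~~~~~~^^^^^^^^^^^^^^^^^^^^^^^^^^^^^^
    return np.atleast_1d(self.fun(x))
                         ~~~~~~~~^^^
    return self.f(x, *self.args, **self.kwargs)
           ~~~~~~^^^^^^^^^^^^^^^^^^^^^^^^^^^^^^
  File "fit.py", line 4, in <lambda>
    f=lambda p:np.concatenate([(proj(c,T(p,X))[0]-u) for c,X,u in obs])
                                ~~~~^^^^^^^^^^
  File "h.py", line 5, in proj
    p=optics.camera_params(n); X=np.asarray(X,float).reshape(-1,3)
ValueError: time passes only in moves, steps and waits
```

```bash
python3 - <<'E'
from h import *
POS[0]=[.5858,.1693,np.radians(13.6)]; np.save("poses.npy",POS)
E
sed -i 's/yaw=13.73/yaw=13.6/g' h.py
python3 - <<'E'
from h import *
nowrail(); planrail([-.09,0,.246],41.8); planrail([-.02,0,.244],41.8)
E
```

```text
hook rail [-0.1237  0.0043  0.3157] F [-0.3 -0.1 -1.4] tau [-0.22  0.81 -0.02] rot [139.9   0.  103.5]
t 6.65 plan [-0.0042, -0.0187, 0.0766] [-0.0292, 0.002, -0.0012]
t 6.65 plan [-0.004, 0.0336, 0.1233] [-0.0292, 0.002, -0.0012]
```

```bash
python3 -m creep '[[0,-0.005,0.02,-0.01,0,0,0],[-0.002,-0.01,0.04,-0.02,0,0,0],[-0.004,-0.015,0.06,-0.029,0,0,0],[-0.004,-0.0187,0.0766,-0.029,0.002,-0.001,0],[-0.004,-0.0187,0.0766,-0.029,0.002,-0.001,0],[-0.004,-0.0187,0.0766,-0.029,0.002,-0.001,0]]'
python3 - <<'E'
from h import *
nowrail(); planrail([-.02,0,.244],41.8)
o=bot.get_obs()
for n in ("wrist","scene","side"):
    im=optics.camera(n)[:,:,::-1]; cv2.imwrite(f"pics/{n}7.png",im)
    if n=="scene": cv2.imwrite("pics/s7.png",cv2.resize(im[170:300,290:470],None,fx=4.4,fy=4.4,interpolation=cv2.INTER_CUBIC))
    if n=="side": cv2.imwrite("pics/d7.png",cv2.resize(im[170:310,150:310],None,fx=4.2,fy=4.2,interpolation=cv2.INTER_CUBIC))
print("lip",np.round(wproj(T(R,[[-.002,y,z] for z in(.173,.098) for y in(-.165,0,.165)]),o),1).tolist())
a=np.linspace(0,2*np.pi,60)
for y in(-.1,0,.1):
    p=wproj(T(R,np.c_[-.017+.047*np.cos(a),y+.047*np.sin(a),0*a+.085]),o); print("rim box",np.round([p.min(0),p.max(0)],1).tolist())
E
```

```text
time: 7.25
ee_pos: [0.4704, 0.1407, 0.1954]
tcp_rot: [138.3, 0.0, 103.5]
wrist_force: [0.7, 0.3, -1.6]
opening: 0.013
hook rail [-0.0902 -0.0004  0.2453] F [ 0.7  0.3 -1.6] tau [-0.21  0.78 -0.  ] rot [138.3   0.  103.5]
t 7.25 plan [0.0005, 0.0515, 0.0478] [-0.0015, 0.0012, -0.0011]
lip [[103.7, 287.1], [282.4, 289.1], [461.3, 287.0], [124.0, 216.5], [282.3, 216.5], [440.8, 216.3]]
rim box [[134.1, 168.8], [229.9, 220.5]]
rim box [[235.0, 168.3], [329.6, 220.5]]
rim box [[334.7, 168.6], [430.7, 220.3]]
```

View pics/wrist7.png

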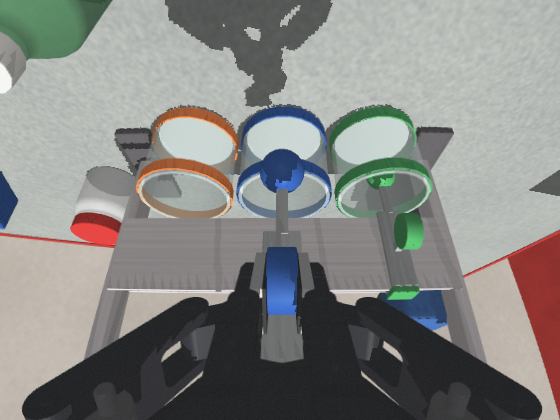

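View pics/s7.png

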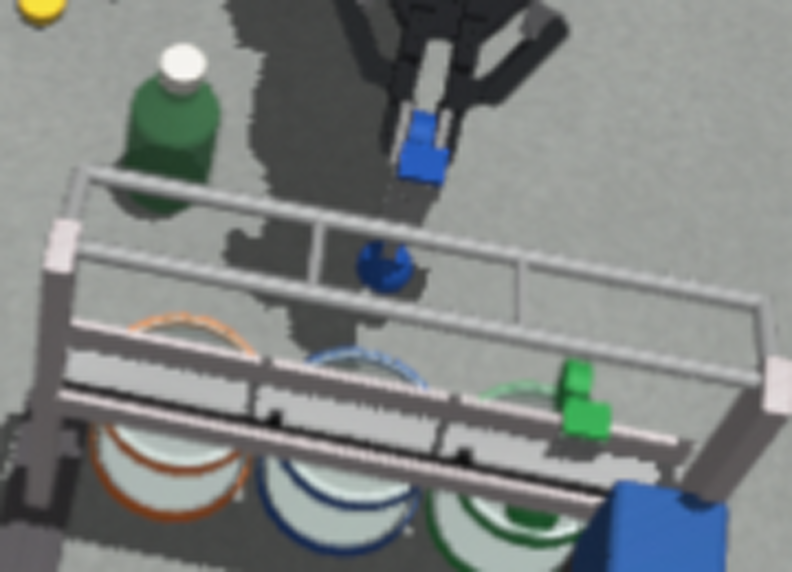

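View pics/d7.png

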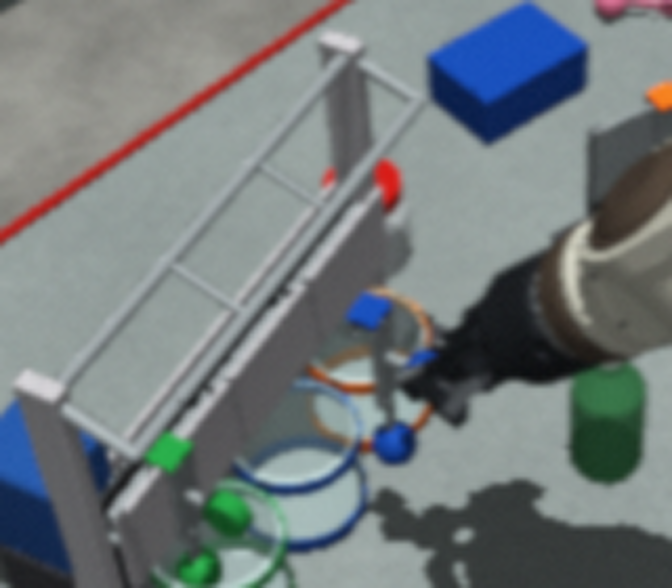

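Hook at rail x −90, y 0, z 245 mm. The lip and rim positions agree with the fit within about 3 px. I move in under the guard, over the jar.

```bash
python3 -m creep '[[0,0.01,0.01,0,0,0,0],[0,0.02,0.019,0,0,0,0],[0,0.03,0.028,0,0,0,0],[0,0.04,0.037,0,0,0,0],[0,0.047,0.044,0,0,0,0],[0,0.0515,0.048,0,0,0,0],[0,0.0515,0.048,0,0,0,0]]'
python3 - <<'E'
from h import *
nowrail(); planrail([-.02,0,.202],41.8)
o=bot.get_obs()
for n in ("wrist","scene","side"):
    im=optics.camera(n)[:,:,::-1]; cv2.imwrite(f"pics/{n}8.png",im)
    if n=="scene": cv2.imwrite("pics/s8.png",cv2.resize(im[170:300,290:470],None,fx=4.4,fy=4.4,interpolation=cv2.INTER_CUBIC))
    if n=="side": cv2.imwrite("pics/d8.png",cv2.resize(im[170:310,150:310],None,fx=4.2,fy=4.2,interpolation=cv2.INTER_CUBIC))
E
```

```text
time: 8.1
ee_pos: [0.5389, 0.1582, 0.1931]
tcp_rot: [138.3, 0.0, 103.6]
wrist_force: [-0.8, 0.2, -1.5]
opening: 0.0128
hook rail [-0.0195  0.0006  0.243 ] F [-0.8  0.2 -1.5] tau [-0.27  0.82  0.  ] rot [138.3   0.  103.6]
t 8.1 plan [-0.0006, -0.0276, 0.0304] [-0.0021, 0.0001, 0.0004]
```

View pics/wrist8.png

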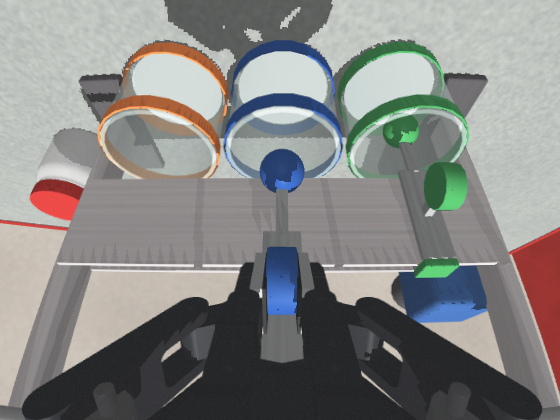

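View pics/s8.png

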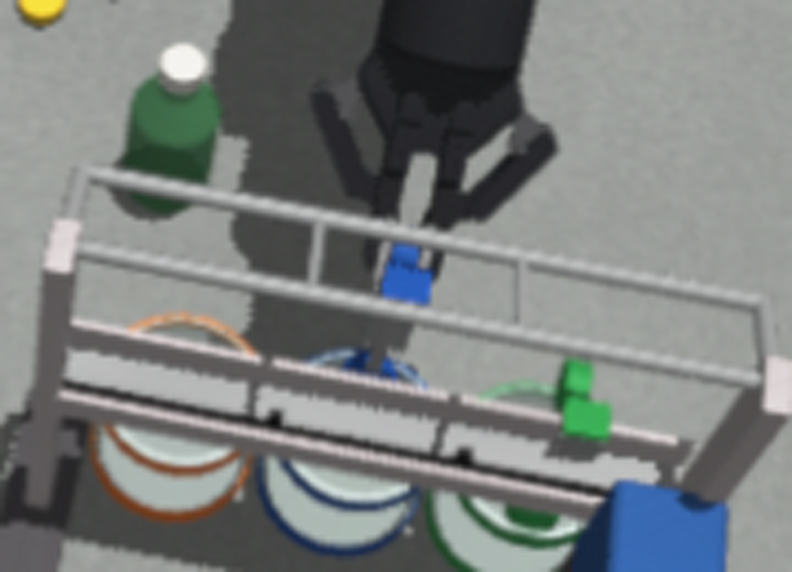

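View pics/d8.png

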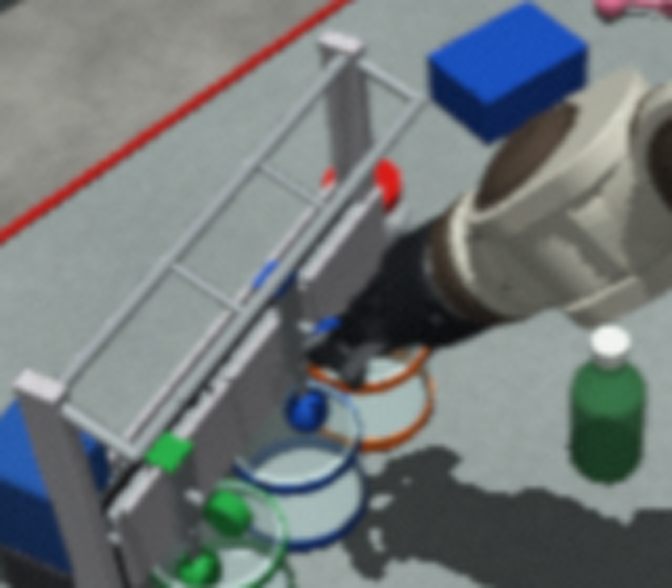

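The bulb at (282,171) is centred in the blue rim (224–341). I lower it into the jar.

```bash
python3 -m creep '[[0,-0.005,0.006,0,0,0,0],[0,-0.01,0.012,0,0,0,0],[0,-0.016,0.018,0,0,0,0],[0,-0.022,0.024,0,0,0,0],[0,-0.0265,0.0295,0,0,0,0],[0,-0.0265,0.0295,0,0,0,0]]'
python3 - <<'E'
from h import *
nowrail(); planrail([-.0,0,.200],41.8)
o=bot.get_obs()
for n in ("wrist","scene","side"):
    im=optics.camera(n)[:,:,::-1]; cv2.imwrite(f"pics/{n}9.png",im)
    if n=="scene": cv2.imwrite("pics/s9.png",cv2.resize(im[200:290,340:460],None,fx=6.5,fy=6.5,interpolation=cv2.INTER_CUBIC))
    if n=="side": cv2.imwrite("pics/d9.png",cv2.resize(im[210:310,160:260],None,fx=6,fy=6,interpolation=cv2.INTER_CUBIC))
E
```

```text
time: 8.85
ee_pos: [0.5378, 0.1579, 0.1514]
tcp_rot: [138.4, 0.0, 103.6]
wrist_force: [0.2, 0.4, -2.0]
opening: 0.0128
hook rail [-0.0205  0.0005  0.2013] F [ 0.2  0.4 -2. ] tau [-0.22  0.86  0.  ] rot [138.4   0.  103.6]
t 8.85 plan [-0.0005, 0.0145, 0.0148] [-0.004, 0.0002, 0.0004]
```

View pics/wrist9.png

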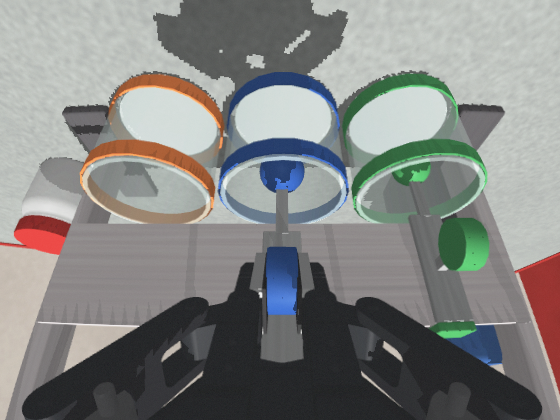

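View pics/s9.png

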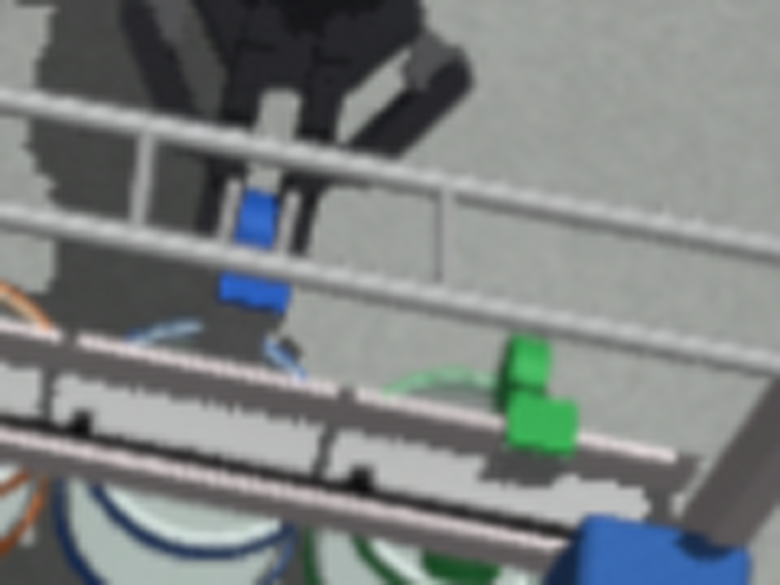

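View pics/d9.png

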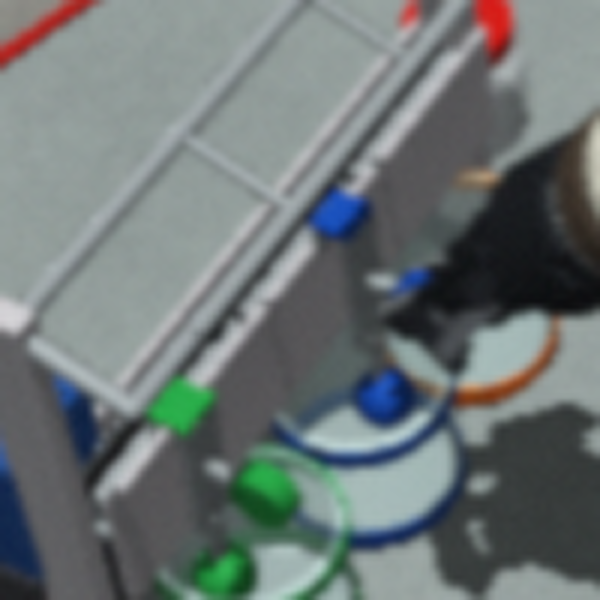

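```bash
cat >> h.py <<'E'
def rail_of(w):
    d=np.asarray(w)[:2]-R[:2]; c,s=np.cos(R[2]),np.sin(R[2]); return np.round([c*d[0]+s*d[1],-s*d[0]+c*d[1]],4)
E
python3 - <<'E'
from h import *
print("blue side",rail_of(tri([("side",(216.7,245.5))],.2073)[0]),"scene",rail_of(tri([("scene",(378.8,244.2))],.2073)[0]))
print("green side",rail_of(tri([("side",(190.2,277.8))],.179)[0]),"scene",rail_of(tri([("scene",(340+543/6.5,200+424/6.5))],.179)[0]))
# lip top front edge in scene and side near blue/green
print(proj("scene",T(R,[[0,0,.173],[0,.1,.173]])),proj("side",T(R,[[0,0,.173],[0,.1,.173]])))
E
```

```text
blue side [-0.0227  0.002 ] scene [-0.0134  0.0005]
green side [-0.0048  0.1112] scene [0.002  0.1101]
[[375.39585416 255.96166735]
 [418.5922542  264.67887809]] [[211.46582902 250.29020715]
 [191.41720861 275.51923382]]
```

```bash
python3 -m creep '[[0,0.004,0.0035,0,0,0,0],[0,0.008,0.007,0,0,0,0],[0,0.012,0.0105,0,0,0,0],[0,0.0142,0.0127,0,0,0,0],[0,0.0142,0.0127,0,0,0,0]]'
python3 - <<'E'
from h import *
nowrail(); 
o=bot.get_obs()
for n in ("wrist","scene","side"):
    im=optics.camera(n)[:,:,::-1]; cv2.imwrite(f"pics/{n}10.png",im)
    if n=="scene": cv2.imwrite("pics/s10.png",cv2.resize(im[200:290,340:460],None,fx=6.5,fy=6.5,interpolation=cv2.INTER_CUBIC))
    if n=="side": cv2.imwrite("pics/d10.png",cv2.resize(im[210:310,160:260],None,fx=6,fy=6,interpolation=cv2.INTER_CUBIC))
E
```

```text
time: 9.5
ee_pos: [0.5573, 0.1626, 0.153]
tcp_rot: [138.3, 0.0, 103.6]
wrist_force: [-0.2, 0.1, -1.5]
opening: 0.0128
hook rail [-0.0006  0.0005  0.203 ] F [-0.2  0.1 -1.5] tau [-0.21  0.83  0.04] rot [138.3   0.  103.6]
```

View pics/s10.png

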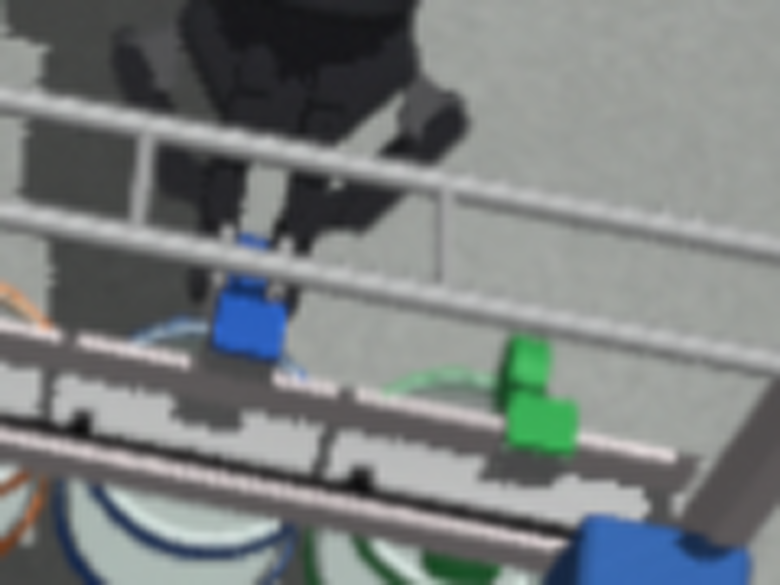

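View pics/d10.png

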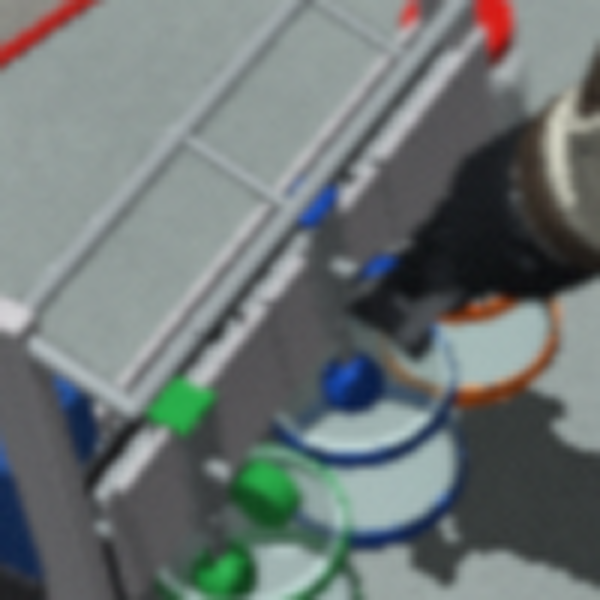

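Run:
```python
from h import *
print("blue scene",rail_of(tri([("scene",(340+249/6.5,200+325/6.5))],.209)[0]),"side bulb",rail_of(tri([("side",(160+352/6,210+383/6))],.076)[0]))
print("green scene",rail_of(tri([("scene",(340+543/6.5,200+424/6.5))],.179)[0]), "green side bulb",rail_of(tri([("side",(160+222/6,210+572/6))],.046)[0]))
```

```text
blue scene [0.0022 0.001 ] side bulb [-0.015   0.0028]
green scene [0.002  0.1101] green side bulb [-0.0048  0.1092]
```

The blue crown lines up with the green one (rail x +2 mm each in the same view). I lower it in small steps and watch the force.

```bash
python3 -m creep '[[0,-0.004,0.0045,0,0,0,0],[0,-0.008,0.009,0,0,0,0],[0,-0.011,0.0123,0,0,0,0],[0,-0.013,0.0146,0,0,0,0],[0,-0.013,0.0146,0,0,0,0]]'
python3 - <<'E'
from h import *
nowrail();
E
```

```text
time: 10.15
ee_pos: [0.5566, 0.1625, 0.1328]
tcp_rot: [138.4, 0.0, 103.6]
wrist_force: [0.4, 0.2, -1.5]
opening: 0.0127
hook rail [-0.0012  0.0006  0.1827] F [ 0.4  0.2 -1.5] tau [-0.23  0.83 -0.01] rot [138.4   0.  103.6]
```

```bash
python3 -m creep '[[0,-0.0013,0.0015,0,0,0,0],[0,-0.0027,0.003,0,0,0,0],[0,-0.004,0.0045,0,0,0,0],[0,-0.005,0.0056,0,0,0,0],[0,-0.0058,0.0065,0,0,0,0],[0,-0.0058,0.0065,0,0,0,0]]'
python3 - <<'E'
from h import *
nowrail();
E
```

```text
time: 10.75
ee_pos: [0.557, 0.1626, 0.1251]
tcp_rot: [138.3, 0.0, 103.6]
wrist_force: [0.2, 0.2, -2.3]
opening: 0.0128
hook rail [-0.0009  0.0006  0.175 ] F [ 0.2  0.2 -2.3] tau [-0.18  0.84 -0.  ] rot [138.3   0.  103.6]
```

```bash
python3 -m creep '[[0,-0.0007,0.0008,0,0,0,0],[0,-0.0013,0.0015,0,0,0,0],[0,-0.002,0.0022,0,0,0,0],[0,-0.0027,0.003,0,0,0,0],[0,-0.0027,0.003,0,0,0,0]]'
python3 - <<'E'
from h import *
nowrail(); 
o=bot.get_obs()
for n in ("scene","side"):
    im=optics.camera(n)[:,:,::-1]; cv2.imwrite(f"pics/{n}11.png",im)
    if n=="scene": cv2.imwrite("pics/s11.png",cv2.resize(im[200:290,340:460],None,fx=6.5,fy=6.5,interpolation=cv2.INTER_CUBIC))
E
```

```text
time: 11.25
ee_pos: [0.5584, 0.163, 0.1243]
tcp_rot: [138.0, 0.0, 103.6]
wrist_force: [-6.3, -2.0, 9.5]
opening: 0.013
hook rail [0.0003 0.0006 0.1744] F [-6.3 -2.   9.5] tau [ 0.07 -0.45 -0.1 ] rot [138.    0.  103.6]
```

View pics/s11.png

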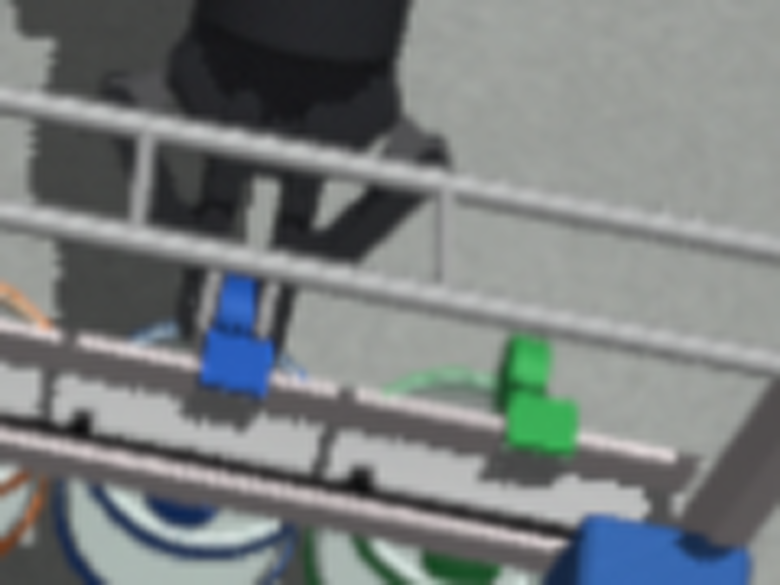

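Contact came at about 174 mm with some 11 N, and the crown sits in line with the green one: seated. I ease off 1 mm and release.

```bash
python3 -m creep '[[0,0.0008,-0.0008,0,0,0,0.05],[0,0.0008,-0.0008,0,0,0,0.12],[0,0.0008,-0.0008,0,0,0,0.2],[0,0.0008,-0.0008,0,0,0,0.3],[0,0.0008,-0.0008,0,0,0,0.4],[0,0.0008,-0.0008,0,0,0,0.4]]'
python3 - <<'E'
from h import *
nowrail(); 
o=bot.get_obs()
for n in ("wrist","side"):
    im=optics.camera(n)[:,:,::-1]; cv2.imwrite(f"pics/{n}12.png",im)
E
```

```text
time: 11.95
ee_pos: [0.5567, 0.1625, 0.1215]
tcp_rot: [138.4, 0.0, 103.6]
wrist_force: [-0.3, 0.0, -0.5]
opening: 0.0338
hook rail [-0.0011  0.0006  0.1714] F [-0.3  0.  -0.5] tau [-0.16  0.57  0.01] rot [138.4   0.  103.6]
```

View pics/wrist12.png

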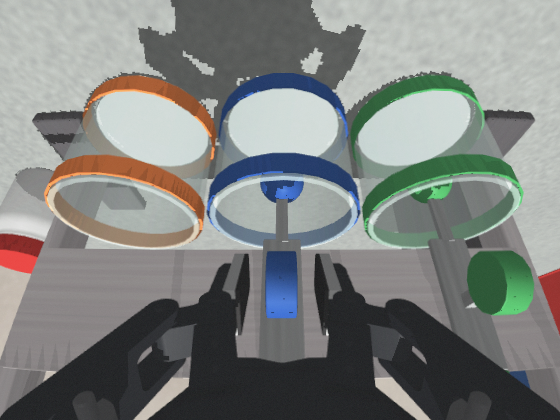

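It is released and hanging, with free gaps on both sides of the disc. I retreat along the tool axis.

```bash
python3 -m creep '[[0,0,-0.015,0,0,0,0.4],[0,0,-0.035,0,0,0,0.4],[0,0,-0.06,0,0,0,0.4],[0,0,-0.085,0,0,0,0.5],[0,0,-0.11,0,0,0,0.6],[0,0,-0.11,0,0,0,0.6]]'
python3 - <<'E'
from h import *
o=bot.get_obs(); print(np.round(o['q'],1))
for n in ("wrist","scene","side"):
    im=optics.camera(n)[:,:,::-1]; cv2.imwrite(f"pics/{n}13.png",im)
    if n=="scene": cv2.imwrite("pics/s13.png",cv2.resize(im[200:290,340:460],None,fx=6.5,fy=6.5,interpolation=cv2.INTER_CUBIC))
    if n=="side": cv2.imwrite("pics/d13.png",cv2.resize(im[210:310,160:260],None,fx=6,fy=6,interpolation=cv2.INTER_CUBIC))
P,M=hook2tcp([.5242,-.1975,.173],-16.3,36); plan(P-.09*M[:,2],M); print(P-.09*M[:,2])
E
```

```text
time: 12.65
ee_pos: [0.4858, 0.1455, 0.2081]
tcp_rot: [138.0, -0.0, 103.6]
wrist_force: [0.1, -0.5, 0.2]
opening: 0.051
[ 18.5 -44.6 -41.   51.7  -3.3   3.6]
t 12.8 plan [-0.301, -0.0935, -0.0684] [0.0967, -0.3272, 0.4071]
[ 0.44479267 -0.17427967  0.19244021]
```

View pics/s13.png

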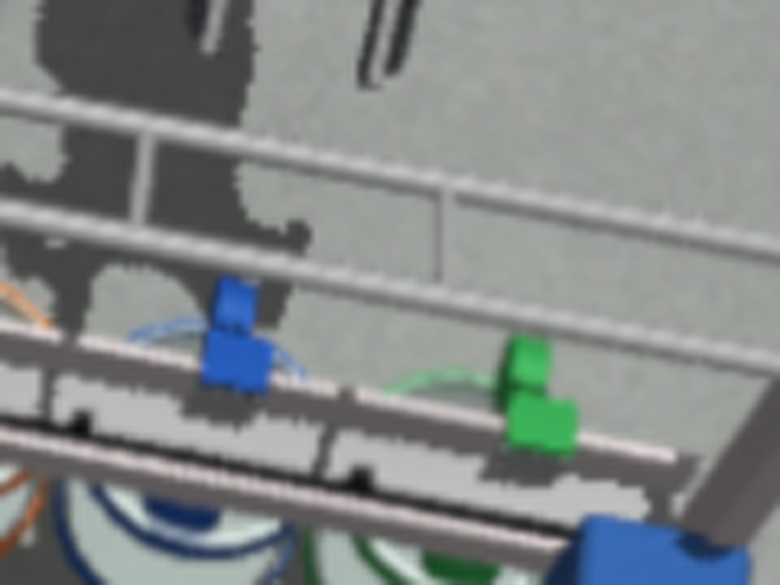

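View pics/d13.png

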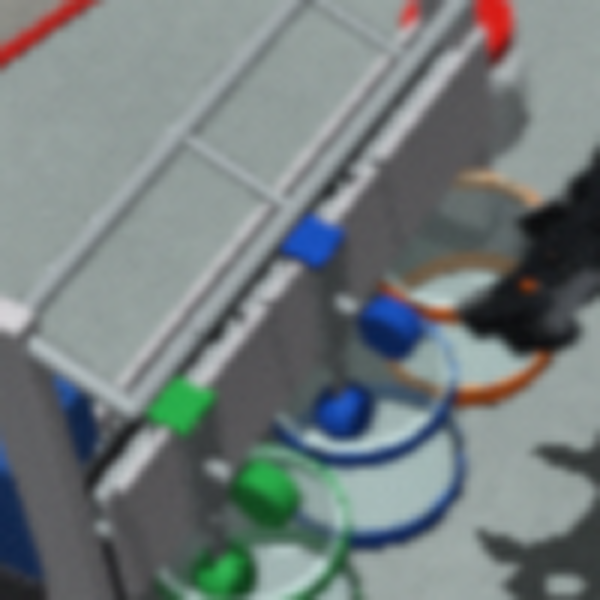

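View pics/wrist13.png

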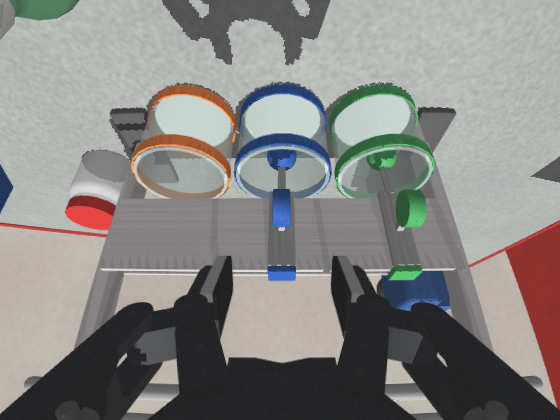

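Blue hangs level with green, centred over its jar. Now to the orange carrier.

```bash
python3 -m creep '[[-0.03,0,-0.03,0.01,-0.03,0.04,0.6],[-0.07,-0.01,-0.045,0.02,-0.07,0.09,0.6],[-0.11,-0.025,-0.06,0.03,-0.12,0.15,0.6],[-0.15,-0.04,-0.07,0.05,-0.16,0.2,0.6],[-0.19,-0.055,-0.075,0.06,-0.21,0.26,0.6],[-0.23,-0.07,-0.075,0.08,-0.25,0.31,0.6],[-0.27,-0.085,-0.075,0.09,-0.29,0.36,0.6],[-0.3,-0.0935,-0.07,0.097,-0.327,0.407,0.6]]'
python3 - <<'E'
from h import *
P,M=hook2tcp([.5242,-.1975,.173],-16.3,36); plan(P-.09*M[:,2],M)
E
```

```text
time: 13.6
ee_pos: [0.4427, -0.1762, 0.1925]
tcp_rot: [144.1, -0.0, 73.4]
wrist_force: [0.6, 0.3, 0.1]
opening: 0.0509
t 13.6 plan [0.0024, 0.0012, 0.0009] [-0.002, 0.0024, -0.0039]
```

Run:
```python
from h import *
o=bot.get_obs()
im=optics.camera("wrist"); cv2.imwrite("pics/w14.png",im[:,:,::-1])
print(np.round(wproj(carpts([.5242,-.1975,.173],-16.3),o),0))
```

```text
[[285. 300.]
 [285. 224.]
 [284. 167.]]
```

View pics/w14.png

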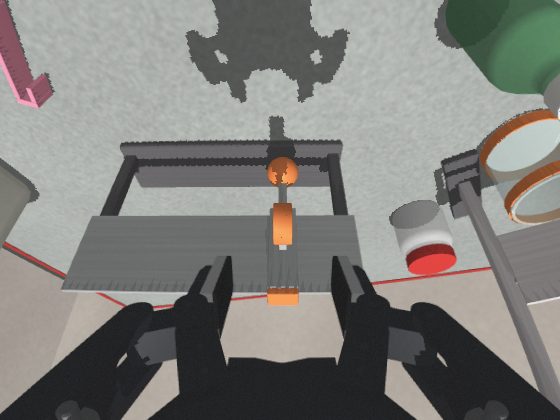

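The orange disc (283,224), crown (283,297) and bulb (282,171) are all centred between the pads. I approach and grip.

```bash
python3 -m creep '[[0,0.001,0.03,0,0,-0.004,0.6],[0,0.001,0.06,0,0,-0.004,0.6],[0,0.001,0.08,0,0,-0.004,0.6],[0,0.001,0.089,0,0,-0.004,0.6],[0,0.001,0.089,0,0,-0.004,0.6]]' 60
python3 -m creep '[[0,0,0,0,0,0,0.15],[0,0,0,0,0,0,0.08],[0,0,0,0,0,0,0.0],[0,0,0,0,0,0,0.0],[0,0,0,0,0,0,0.0],[0,0,0,0,0,0,0.0]]' 80
python3 - <<'E'
from h import *
o=bot.get_obs()
im=optics.camera("wrist"); cv2.imwrite("pics/w15.png",im[:,:,::-1])
print(o['wrist_force'],o['torque'],where(-16.3))
E
```

```text
time: 14.15
ee_pos: [0.4939, -0.1882, 0.1205]
tcp_rot: [144.2, 0.1, 73.9]
wrist_force: [0.2, 1.3, 0.1]
opening: 0.0511
time: 14.75
ee_pos: [0.4947, -0.1887, 0.1242]
tcp_rot: [143.9, 0.1, 73.9]
wrist_force: [-4.7, -1.0, 5.8]
opening: 0.0125
[-4.67003816 -1.01317871  5.806192  ] [ 0.01091031  0.0940786  -0.09056738] (array([ 0.52335526, -0.19702864,  0.17749334]), array([ 0.48400324, -0.18552131,  0.13949334]))
```

View pics/w15.png

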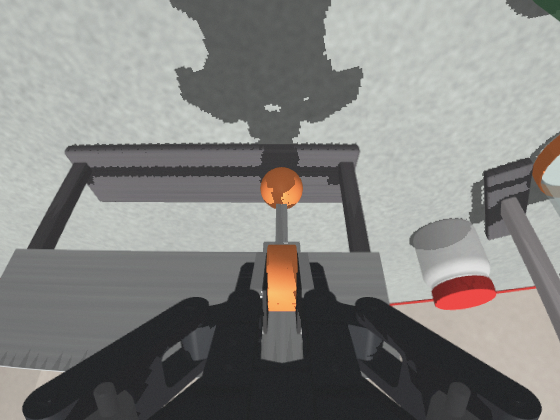

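Gripped. This time I lift only 25 mm, so the bulb stays below the plate, then back off before rising further.

```bash
python3 -m creep '[[0,0.003,-0.004,0,0,0,0],[0,0.007,-0.01,0,0,0,0],[0,0.012,-0.0165,0,0,0,0],[0,0.0147,-0.0202,0,0,0,0],[0,0.0147,-0.0202,0,0,0,0]]'
python3 - <<'E'
from h import *
o=bot.get_obs(); print(o['wrist_force'],o['torque'],where(-16.3))
im=optics.camera("scene"); cv2.imwrite("pics/s16.png",cv2.resize(im[120:260,180:340,::-1],None,fx=4,fy=4,interpolation=cv2.INTER_CUBIC))
im=optics.camera("side"); cv2.imwrite("pics/d16.png",cv2.resize(im[140:260,270:390,::-1],None,fx=5,fy=5,interpolation=cv2.INTER_CUBIC))
E
```

```text
time: 15.3
ee_pos: [0.4948, -0.1886, 0.1492]
tcp_rot: [143.9, 0.1, 73.9]
wrist_force: [0.5, -0.6, -2.0]
opening: 0.0122
[ 0.45260399 -0.58641511 -2.04920608] [ 0.22505943  0.63286775 -0.00563591] (array([ 0.52338626, -0.19692713,  0.20250646]), array([ 0.48403424, -0.18541979,  0.16450646]))
```

View pics/s16.png

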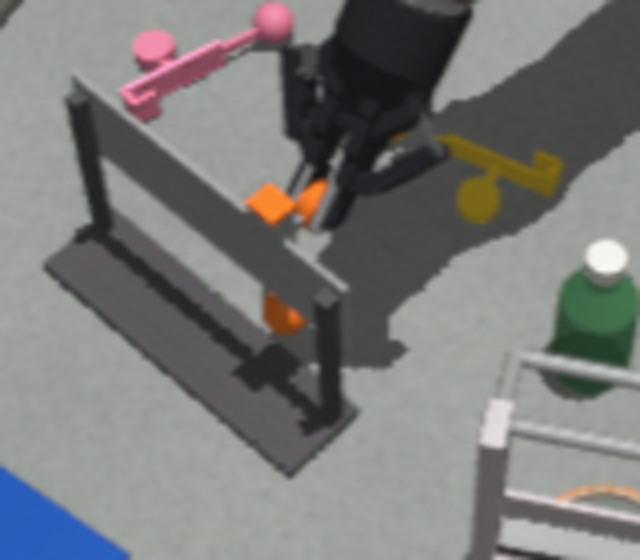

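View pics/d16.png

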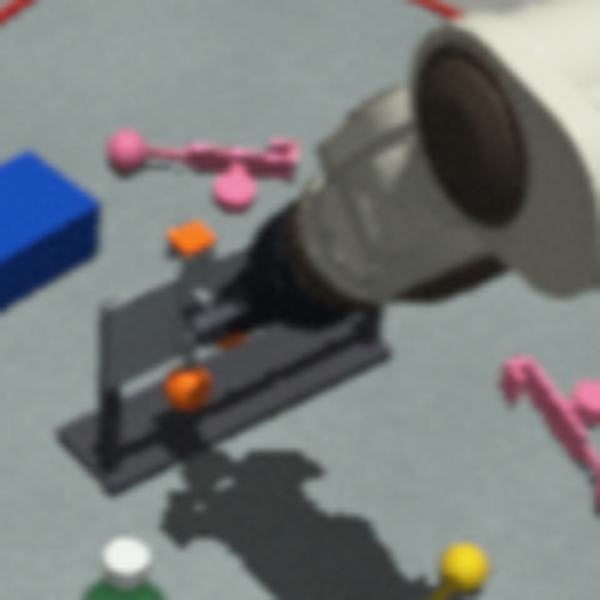

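Run:
```python
from h import *
h,g=where(-16.3)
fitcar([("scene",0,(247.5,170.8)),("side",0,(308.2,187.8)),("side",2,(307.6,218.))],-16.3,h)
```

```text
hook [ 0.5228 -0.1978  0.1916] tilt -2.3 [[-0.1, -0.2], [-0.0, -0.0], [-0.2, 0.3]]
```

```bash
python3 -m creep '[[0,0.002,-0.003,0,0,0,0],[0,0.0044,-0.006,0,0,0,0],[0,0.0044,-0.006,0,0,0,0],[0,0.0004,-0.009,0,0,0,0],[0,-0.0035,-0.012,0,0,0,0],[0,-0.0035,-0.012,0,0,0,0]]'
python3 -c "
from h import *
o=bot.get_obs(); print(o['wrist_force'],o['torque'],where(-16.3))"
```

```text
time: 16.0
ee_pos: [0.4843, -0.1855, 0.1555]
tcp_rot: [144.0, 0.1, 73.9]
wrist_force: [0.6, 0.6, -1.4]
opening: 0.013
[ 0.63238359  0.56399469 -1.37548081] [0.18650653 0.68258885 0.04702627] (array([ 0.51295231, -0.19387952,  0.20889804]), array([ 0.47360029, -0.18237218,  0.17089804]))
```

```bash
python3 -m creep '[[0,-0.006,-0.0045,0,0,0,0],[0,-0.014,-0.01,0,0,0,0],[0,-0.024,-0.0175,0,0,0,0],[0,-0.034,-0.025,0,0,0,0],[0,-0.042,-0.031,0,0,0,0],[0,-0.035,-0.045,0,0,0,0],[0,-0.024,-0.06,0,0,0,0],[0,-0.018,-0.067,0,0,0,0]]'
python3 -m creep '[[0,0,0,0,0,0,0],[0,0,0,0,0,0,0]]'
python3 - <<'E'
from h import *
o=bot.get_obs(); print(o['wrist_force'],o['torque'],where(-16.3))
im=optics.camera("scene"); cv2.imwrite("pics/s17.png",cv2.resize(im[90:230,180:340,::-1],None,fx=4,fy=4,interpolation=cv2.INTER_CUBIC))
im=optics.camera("side"); cv2.imwrite("pics/d17.png",cv2.resize(im[140:260,270:390,::-1],None,fx=5,fy=5,interpolation=cv2.INTER_CUBIC))
im=optics.camera("wrist"); cv2.imwrite("pics/w17.png",im[:,:,::-1])
E
```

```text
time: 16.8
ee_pos: [0.4329, -0.1707, 0.2012]
tcp_rot: [143.9, 0.1, 73.9]
wrist_force: [0.3, -0.1, -1.7]
opening: 0.0127
time: 17.0
ee_pos: [0.4328, -0.1705, 0.1985]
tcp_rot: [144.0, 0.1, 73.9]
wrist_force: [-0.8, 0.2, -1.4]
opening: 0.0127
[-0.81808715  0.16371827 -1.41866111] [ 0.23118594  0.70947731 -0.00533596] (array([ 0.46144514, -0.17888828,  0.2518522 ]), array([ 0.42209312, -0.16738095,  0.2138522 ]))
```

View pics/s17.png

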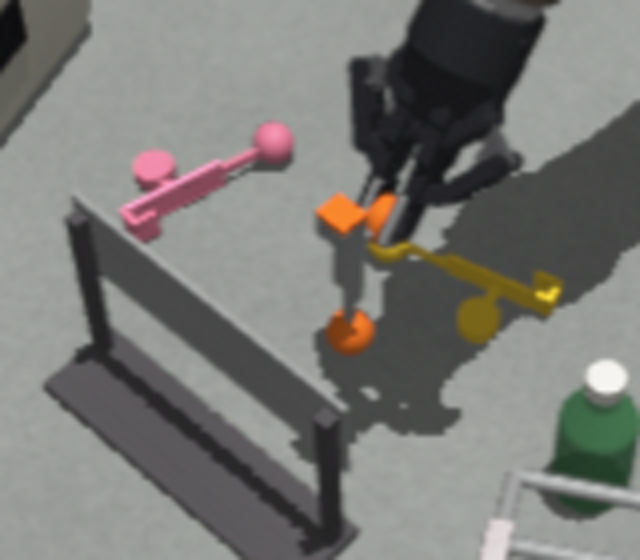

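View pics/d17.png

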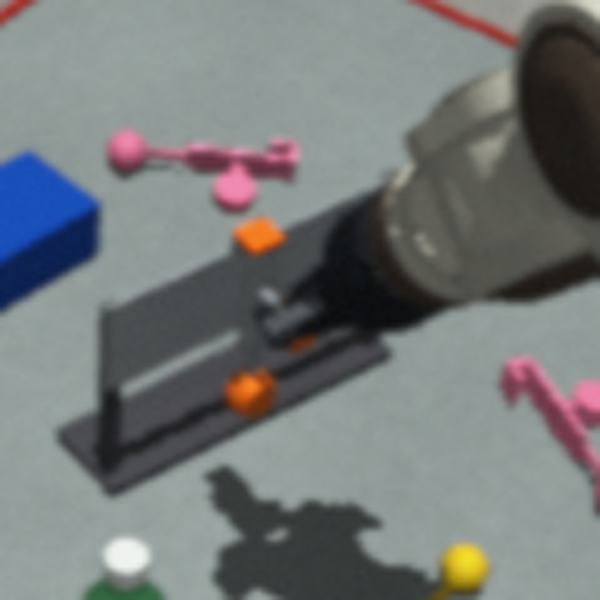

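View pics/w17.png

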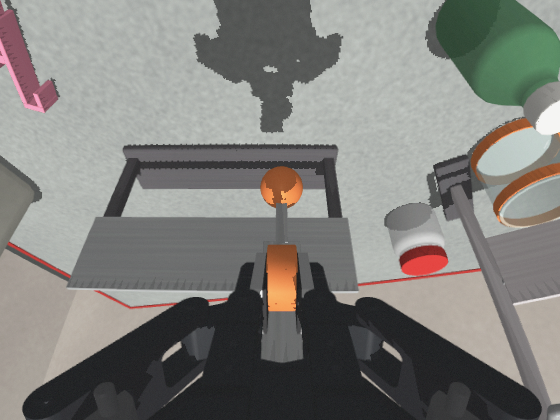

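Run:
```python
from h import *
h,g=where(-16.3)
x=fitcar([("scene",0,(180+342/4,90+214/4)),("scene",2,(180+350/4,90+333/4)),("side",0,(270+260/5,140+237/5)),("side",2,(270+250/5,140+392/5)),("wrist",1,(282,279)),("wrist",2,(281.5,187))],-16.3,h)
print(h); savehook(x[:3]+[0,0,.001],x[3]); nowrail()
planrail([-.12,-.1,.31],36-round(x[3],1) if 0 else 36+x[3])
```

```text
hook [ 0.4631 -0.1788  0.2469] tilt -2.2 [[-0.7, -1.0], [-0.0, -1.1], [-1.1, -1.7], [-0.7, -0.4], [0.1, -0.5], [0.3, -0.2]]
[ 0.4614183  -0.17883448  0.25135737]
hook rail [-0.2011 -0.3095  0.2479] F [-0.4  0.1 -2.1] tau [ 0.24  0.72 -0.04] rot [1.441e+02 1.000e-01 7.390e+01]
t 17.15 plan [0.2057, 0.0126, -0.0695] [0.0347, 0.2979, -0.4242]
```

```bash
python3 - <<'E'
from h import *
planrail([-.12,-.1,.312],35)
E
python3 -m creep '[[0,0.012,-0.017,0,0,0,0],[0,0.026,-0.036,0,0,0,0],[0.005,0.036,-0.05,0.005,0.01,-0.015,0],[0.03,0.036,-0.053,0.01,0.06,-0.08,0],[0.07,0.033,-0.056,0.01,0.11,-0.15,0],[0.11,0.028,-0.06,0.01,0.17,-0.24,0],[0.15,0.022,-0.063,0.013,0.22,-0.32,0],[0.185,0.016,-0.066,0.015,0.27,-0.39,0]]'
python3 - <<'E'
from h import *
nowrail(); planrail([-.12,-.1,.312],35); planrail([-.09,-.1,.247],35)
E
```

```text
t 17.15 plan [0.2062, 0.0141, -0.0701] [0.0151, 0.3021, -0.4212]
time: 17.95
ee_pos: [0.4594, 0.0162, 0.261]
tcp_rot: [145.1, 0.5, 101.3]
wrist_force: [-0.2, -1.0, -0.6]
opening: 0.0132
hook rail [-0.1266 -0.1197  0.3103] F [-0.2 -1.  -0.6] tau [-0.1   0.68  0.03] rot [145.1   0.5 101.3]
t 17.95 plan [0.0191, 0.0058, 0.0019] [-0.0013, 0.0302, -0.0278]
t 17.95 plan [0.0208, -0.0068, 0.0723] [-0.0013, 0.0302, -0.0278]
```

```bash
python3 -m creep '[[0.01,0.003,0.001,0,0.015,-0.014,0],[0.019,0.005,0.002,0,0.03,-0.028,0],[0.0195,0.002,0.02,0,0.03,-0.028,0],[0.02,-0.001,0.038,0,0.03,-0.028,0],[0.0205,-0.004,0.056,0,0.03,-0.028,0],[0.0208,-0.0068,0.0723,-0.001,0.03,-0.028,0],[0.0208,-0.0068,0.0723,-0.001,0.03,-0.028,0],[0.0208,-0.0068,0.0723,-0.001,0.03,-0.028,0]]'
python3 - <<'E'
from h import *
nowrail(); planrail([-.02,-.1,.246],35)
o=bot.get_obs()
for n in ("wrist","scene","side"):
    im=optics.camera(n)[:,:,::-1]; cv2.imwrite(f"pics/{n}18.png",im)
    if n=="scene": cv2.imwrite("pics/s18.png",cv2.resize(im[170:300,290:470],None,fx=4.4,fy=4.4,interpolation=cv2.INTER_CUBIC))
    if n=="side": cv2.imwrite("pics/d18.png",cv2.resize(im[170:310,150:310],None,fx=4.2,fy=4.2,interpolation=cv2.INTER_CUBIC))
h=o['ee_pos']+Ro.from_euler('xyz',o['tcp_rot'],degrees=True).apply(json.load(open("hk.json"))[0])
print(np.round(proj("scene",carpts(h,13.6)),1).tolist(),np.round(proj("side",carpts(h,13.6)),1).tolist(),np.round(wproj(carpts(h,13.6),o),1).tolist())
E
```

```text
time: 18.75
ee_pos: [0.4907, 0.0407, 0.1983]
tcp_rot: [145.0, 0.0, 103.3]
wrist_force: [0.2, 0.1, -1.3]
opening: 0.0124
hook rail [-0.0904 -0.1025  0.2477] F [ 0.2  0.1 -1.3] tau [-0.17  0.65 -0.  ] rot [145.    0.  103.3]
t 18.75 plan [0.0027, 0.0567, 0.0418] [-0.0002, 0.0029, -0.004]
[[341.5, 196.3], [342.4, 191.9], [336.7, 220.8]] [[255.6, 217.5], [268.9, 233.0], [260.5, 249.8]] [[281.8, 393.5], [281.4, 280.9], [281.6, 185.3]]
```

View pics/wrist18.png

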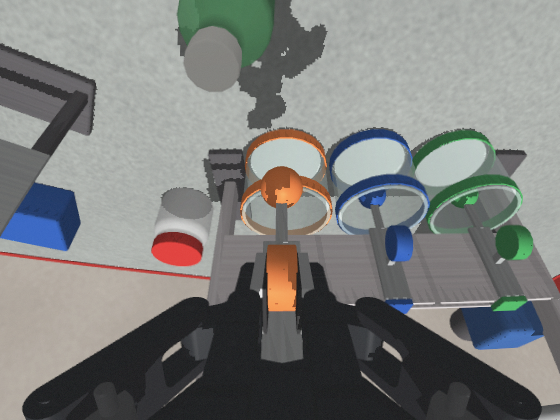

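View pics/s18.png

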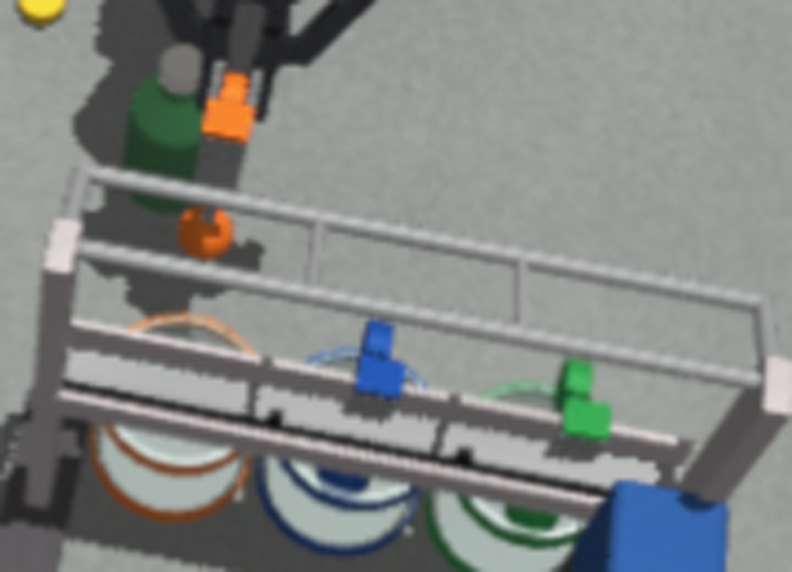

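View pics/d18.png

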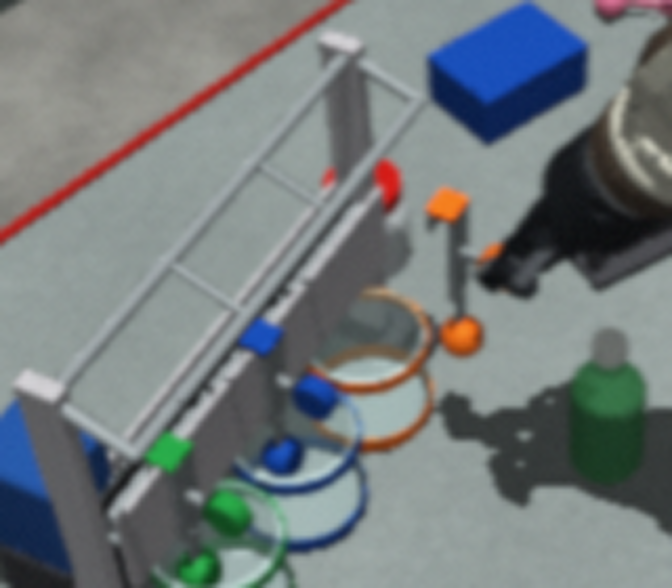

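The bulb at (281,187) is about 4 px left of the rim centre (286), and the plan corrects for that. Moving in.

```bash
python3 -m creep '[[0.0005,0.011,0.008,0,0,0,0],[0.001,0.022,0.016,0,0.001,-0.002,0],[0.0015,0.033,0.024,0,0.001,-0.002,0],[0.002,0.044,0.032,0,0.002,-0.003,0],[0.0027,0.052,0.038,0,0.003,-0.004,0],[0.003,0.0567,0.0418,0,0.003,-0.004,0],[0.003,0.0567,0.0418,0,0.003,-0.004,0]]'
python3 - <<'E'
from h import *
nowrail(); planrail([-.02,-.1,.204],35)
o=bot.get_obs()
for n in ("wrist","side"):
    im=optics.camera(n)[:,:,::-1]; cv2.imwrite(f"pics/{n}19.png",im)
    if n=="side": cv2.imwrite("pics/d19.png",cv2.resize(im[170:310,150:310],None,fx=4.2,fy=4.2,interpolation=cv2.INTER_CUBIC))
E
```

```text
time: 19.6
ee_pos: [0.559, 0.0605, 0.1967]
tcp_rot: [145.0, 0.0, 103.7]
wrist_force: [-0.7, 0.4, -0.7]
opening: 0.0126
hook rail [-0.0194 -0.0992  0.2461] F [-0.7  0.4 -0.7] tau [-0.15  0.71  0.04] rot [145.    0.  103.7]
t 19.6 plan [-0.0008, -0.0246, 0.0341] [0.0002, -0.0006, 0.0009]
```

View pics/wrist19.png

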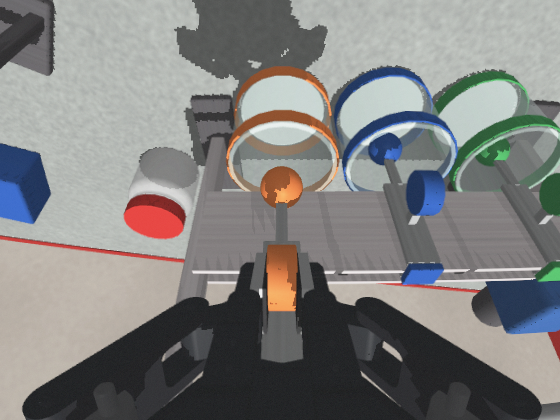

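View pics/d19.png

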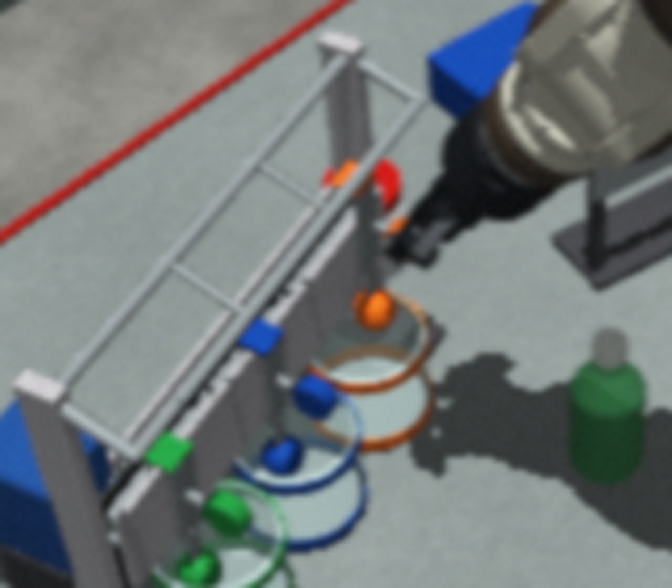

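Bulb over the orange jar: 281 against rim centre 283. Lowering.

```bash
python3 -m creep '[[0,-0.0045,0.006,0,0,0,0],[0,-0.009,0.0125,0,0,0,0],[0,-0.014,0.0195,0,0,0,0],[0,-0.0195,0.027,0,0,0,0],[0,-0.0235,0.033,0,0,0,0],[0,-0.0235,0.033,0,0,0,0]]'
python3 -m creep '[[0,0.0035,0.0025,0,0,0,0],[0,0.008,0.0055,0,0,0,0],[0,0.012,0.0085,0,0,0,0],[0,0.0158,0.0108,0,0,0,0],[0,0.0158,0.0108,0,0,0,0]]'
python3 - <<'E'
from h import *
nowrail(); planrail([0,-.1,.204],35)
o=bot.get_obs()
for n in ("wrist","scene","side"):
    im=optics.camera(n)[:,:,::-1]; cv2.imwrite(f"pics/{n}20.png",im)
    if n=="scene": cv2.imwrite("pics/s20.png",cv2.resize(im[190:280,300:440],None,fx=5.5,fy=5.5,interpolation=cv2.INTER_CUBIC))
    if n=="side": cv2.imwrite("pics/d20.png",cv2.resize(im[190:290,180:280],None,fx=6,fy=6,interpolation=cv2.INTER_CUBIC))
E
```

```text
time: 20.3
ee_pos: [0.5578, 0.0603, 0.1542]
tcp_rot: [145.1, -0.0, 103.7]
wrist_force: [-0.6, -0.4, -0.6]
opening: 0.0128
time: 20.8
ee_pos: [0.5776, 0.065, 0.1565]
tcp_rot: [145.0, 0.0, 103.7]
wrist_force: [-0.7, 0.1, -1.8]
opening: 0.0127
hook rail [-0.0003 -0.0991  0.2059] F [-0.7  0.1 -1.8] tau [-0.18  0.7  -0.02] rot [145.    0.  103.7]
t 20.8 plan [-0.0008, -0.0009, 0.0017] [0.0004, -0.0006, 0.001]
```

View pics/s20.png

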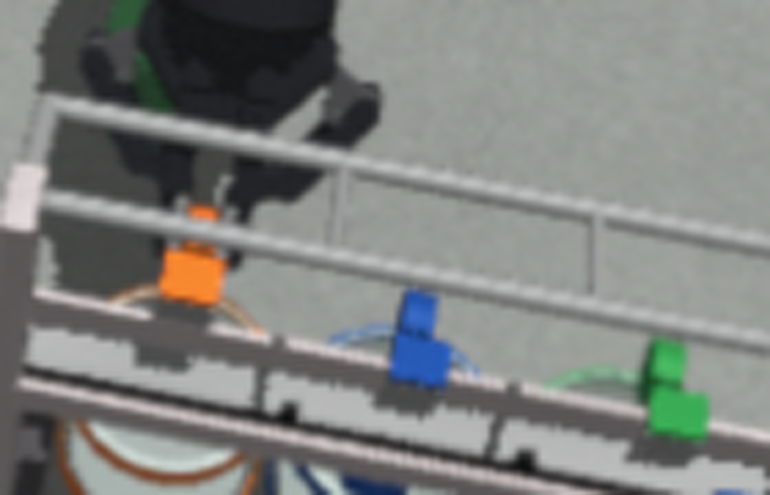

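View pics/d20.png

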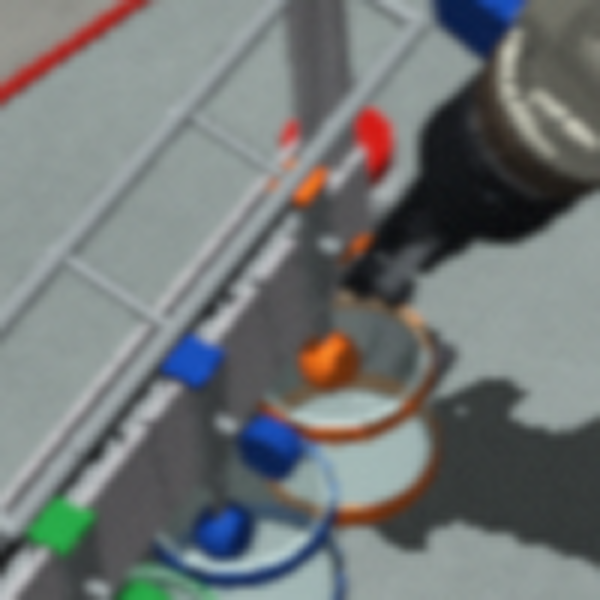

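View pics/wrist20.png

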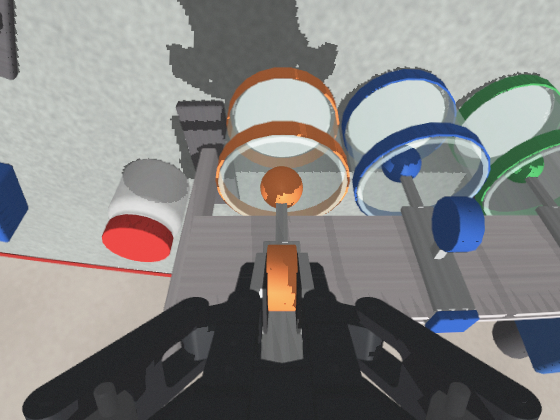

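Run:
```python
from h import *
s=lambda u,v:("scene",(300+u/5.5,190+v/5.5))
print("orange",rail_of(tri([s(192,276)],.210)[0]),"blue",rail_of(tri([s(420,361)],.179)[0]),"green",rail_of(tri([s(679,413)],.179)[0]))
```

```text
orange [ 0.0001 -0.0981] blue [0.0017 0.0015] green [0.0017 0.1099]
```

The orange crown is 1.6 mm short of the seated ones in rail x. I add 1 mm and lower in small steps.

```bash
python3 -m creep '[[0,-0.003,0.005,0,0,0,0],[0,-0.006,0.01,0,0,0,0],[0,-0.009,0.014,0,0,0,0],[0,-0.0107,0.0175,0,0,0,0],[0,-0.0107,0.0175,0,0,0,0]]'
python3 -m creep '[[0,-0.0012,0.0017,0,0,0,0],[0,-0.0024,0.0034,0,0,0,0],[0,-0.0036,0.005,0,0,0,0],[0,-0.0046,0.0065,0,0,0,0],[0,-0.0046,0.0065,0,0,0,0]]'
python3 -c "
from h import *
nowrail()"
```

```text
time: 21.45
ee_pos: [0.5779, 0.0651, 0.1348]
tcp_rot: [145.0, -0.0, 103.7]
wrist_force: [0.2, 0.4, -2.4]
opening: 0.0126
time: 21.95
ee_pos: [0.5781, 0.0651, 0.1276]
tcp_rot: [145.0, 0.0, 103.7]
wrist_force: [-0.3, 0.2, -1.6]
opening: 0.013
hook rail [ 0.0003 -0.0992  0.177 ] F [-0.3  0.2 -1.6] tau [-0.19  0.77  0.04] rot [145.    0.  103.7]
```

```bash
python3 -m creep '[[0,-0.0006,0.0008,0,0,0,0],[0,-0.0012,0.0016,0,0,0,0],[0,-0.0018,0.0025,0,0,0,0],[0,-0.0023,0.0033,0,0,0,0],[0,-0.0023,0.0033,0,0,0,0]]'
python3 -c "
from h import *
nowrail()"
```

```text
time: 22.45
ee_pos: [0.5788, 0.0652, 0.1249]
tcp_rot: [144.9, 0.0, 103.7]
wrist_force: [-1.5, -0.6, 3.9]
opening: 0.0121
hook rail [ 0.0008 -0.0992  0.1744] F [-1.5 -0.6  3.9] tau [-0.05  0.25  0.06] rot [144.9   0.  103.7]
```

Contact at the same height as blue (174.4 mm), with about 5 N. I check the view, then release.

```bash
python3 -m creep '[[0,0,0,0,0,0,0.05],[0,0,0,0,0,0,0.12],[0,0,0,0,0,0,0.2],[0,0,0,0,0,0,0.3],[0,0,0,0,0,0,0.4],[0,0,0,0,0,0,0.4]]'
python3 - <<'E'
from h import *
nowrail(); 
for n in ("wrist","scene"):
    im=optics.camera(n)[:,:,::-1]; cv2.imwrite(f"pics/{n}21.png",im)
    if n=="scene": cv2.imwrite("pics/s21.png",cv2.resize(im[190:280,300:440],None,fx=5.5,fy=5.5,interpolation=cv2.INTER_CUBIC))
E
```

```text
time: 23.05
ee_pos: [0.5781, 0.0651, 0.1235]
tcp_rot: [145.0, -0.0, 103.7]
wrist_force: [-0.4, -0.1, 0.0]
opening: 0.0344
hook rail [ 0.0002 -0.0991  0.1729] F [-0.4 -0.1  0. ] tau [-0.11  0.48  0.03] rot [145.   -0.  103.7]
```

View pics/wrist21.png

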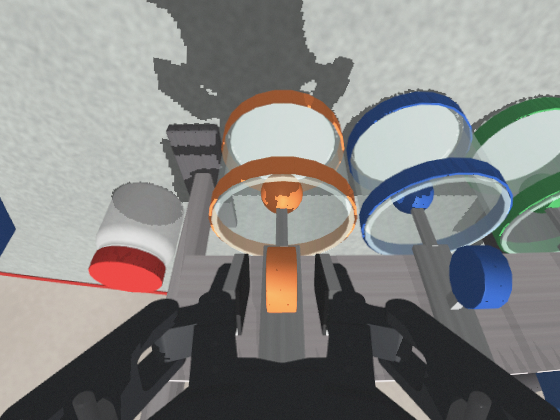

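View pics/s21.png

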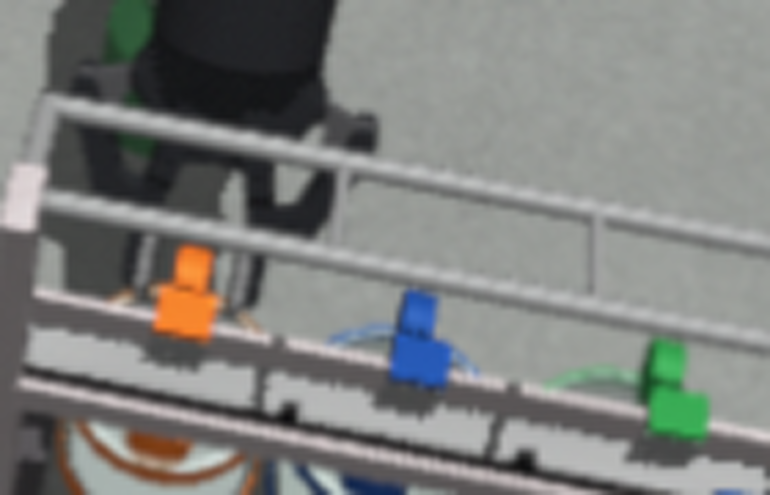

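```bash
python3 -m creep '[[0,0,-0.015,0,0,0,0.4],[0,0,-0.035,0,0,0,0.4],[0,0,-0.06,0,0,0,0.4],[0,0,-0.085,0,0,0,0.4],[0,0,-0.11,0,0,0,0.4],[0,-0.01,-0.13,0,0,0,0.4],[0,-0.01,-0.13,0,0,0,0.4],[0,-0.01,-0.13,0,0,0,0.4]]'
python3 - <<'E'
from h import *
s0=None
for n in ("wrist","scene","side"):
    im=optics.camera(n)[:,:,::-1]; cv2.imwrite(f"pics/{n}22.png",im)
    if n=="scene": cv2.imwrite("pics/s22.png",cv2.resize(im[190:280,300:440],None,fx=5.5,fy=5.5,interpolation=cv2.INTER_CUBIC))
    if n=="side": cv2.imwrite("pics/d22.png",cv2.resize(im[190:310,160:280],None,fx=5,fy=5,interpolation=cv2.INTER_CUBIC))
E
```

```text
time: 23.95
ee_pos: [0.498, 0.0455, 0.2249]
tcp_rot: [144.9, 0.0, 103.6]
wrist_force: [-0.0, -1.0, 0.0]
opening: 0.0338
```

View pics/s22.png

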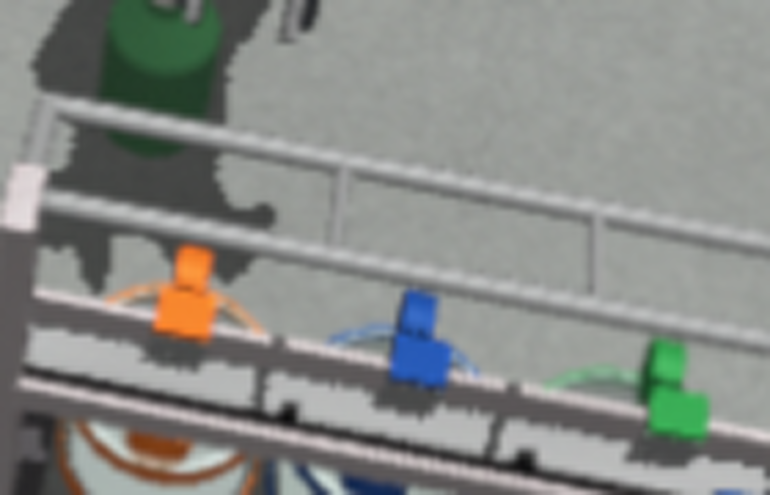

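View pics/d22.png

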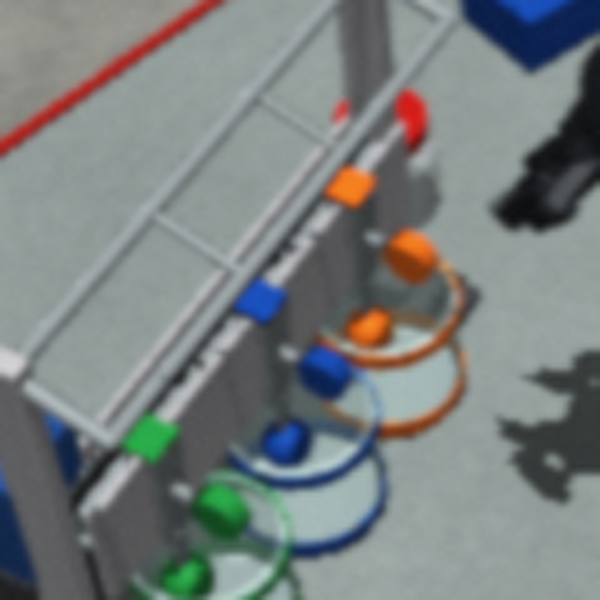

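View pics/wrist22.png

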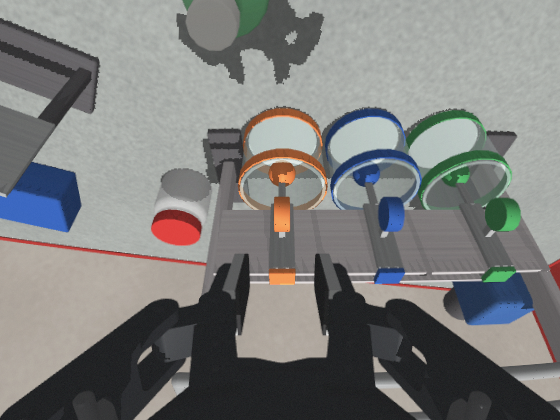

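View pics/scene22.png

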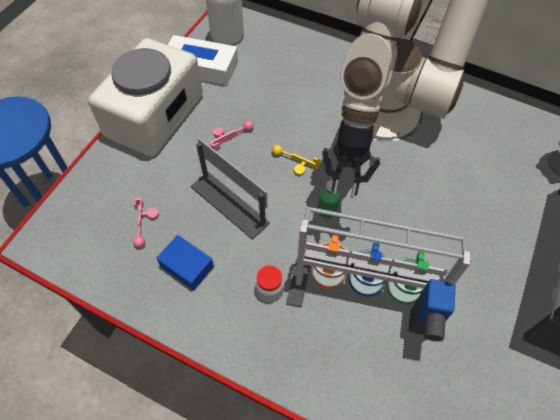

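Run:
```python
from h import *
s=lambda u,v:("scene",(300+u/5.5,190+v/5.5)); d=lambda u,v:("side",(160+u/5,190+v/5))
for n,a,b,c in (("orange",s(186,311),d(352,187),d(369,328)),("blue",s(420,361),d(261,299),d(287,441)),("green",s(679,413),d(152,438),d(188,577))):
    print(n,rail_of(tri([a,b],.179)[0]),"bulb",rail_of(tri([c],.046)[0]),"z",tri([a,b])[0][2])
o=bot.get_obs(); print(o['wrist_force'],np.abs(o['qd']).max(),o['time'])
bot.job_done()
```

```text
orange [-0.0016 -0.0977] bulb [-0.0047 -0.0989] z 0.1747
blue [-0.0006  0.0013] bulb [-0.0056  0.0003] z 0.1751
green [-0.0011  0.1099] bulb [-0.0064  0.1085] z 0.1747
[-0.84112207 -0.18658251 -0.13652422] 0.31589619623365217 24.1
the job is handed in; nothing more can be done
```

The blue and orange carriers now hang behind the lip over their own jars, released and with the gripper withdrawn. I handed the job in at about 24 s of the 72 s allowed; no verdict is reported.

**Last checks**
- **Position on the rail:** the crowns measure at rail x −1.6 mm (orange), −0.6 mm (blue) and −1.1 mm (green). Orange and blue sit within about 3 mm of their jar centres along the rail.
- **Height:** all three measure the same crown height within 0.4 mm. Absolute height reads about 4 mm low against the expected 179 mm, for the untouched green carrier as well, so I took that as camera bias.
- **Seating:** both hooks met the lip at an estimated 174 mm, with about 11 N (blue) and 5 N (orange) at the wrist. Wrist force was near zero after release.
- **Plumb:** bulb offsets from the hooks are about the same on all three. They read some 6 mm off the nominal value, also for green.
- **Bystanders:** the bottle, red-capped jar and box look unmoved in the scene picture; I did not measure them again. Green measures where it was at the start, to within camera accuracy.

**What did not go as planned**
- Lifting blue off the stand, its bulb rubbed the plate at about 8 N and the carrier tilted 5° in the grip. I leaned the tool 5° more to compensate, so blue was placed at about 42°, slightly beyond the advised 25 to 40.
- For orange I lifted less before backing off, and it did not rub.

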